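# Find the spares carton with the loose valve and hold it over the log book

## Robot

A 6-joint arm with a two-finger parallel gripper is mounted at the origin on the work surface; the furniture and walls round the work are solid. World frame = base frame: x ahead of the robot, y to its left, z up, the work surface at z = 0. Lengths are in m, angles in degrees, forces in N, time in s.
With the tool pointing down it reaches from about 0.4 to 0.825 m from the base axis. Payload 7 kg.
Tool frame: the origin (TCP) lies on the centre line of the jaws, within the pads' length; the fingertips stand 19 mm ahead of it and the grasp point (between the pads) is the TCP (r.tip_extent is the distance from the TCP to the fingertips, in m); z points along the fingers, y is the line along which they close (so a half turn about z gives the same grasp; the last joint's range is limited). The gripper opens to 88 mm and grips with 3 to 60 N. Pads are 19 mm wide; open, the fingers measure 130 mm over their backs; the gripper's body (78 mm by 193 mm) begins 47 mm behind the grasp point.
Start: joints at [-59.181, 20.546, 0.682, 0, -70.136, -16.507], TCP at [0.167, -0.654, 0.207] pointing down, gripper open.
Joint ranges: [-176.03, 176.03], [-82.01, 121.73], [-58.28, 71.71], [-173.87, 95.51], [-174.79, -0.11], [-173.66, 173.66]. Speed limits (degrees/s): [136.94, 136.94, 172.46, 180, 180, 180].

## Interface

Orientations are given as [roll, pitch, yaw] about the fixed x, y, z axes, in that order (R = Rz(yaw) Ry(pitch) Rx(roll)).
In Python, from plant import r gives the robot as it stands. The module is installed in compiled form; this text tells all that it offers.
- The arm moves only by the tool jog_arm, never from a script. Its argument "deltas" is a list that holds one entry, the list of rows, each a list of 5 numbers: the opening, from -1 (shut) to 1 (fully open), then the shift along the world's x, y, z in cm, then the turn about the world's z in rad. In form: [[[claw, dx, dy, dz, turn], ...]]. A call has 1 to 8 rows; each row shifts and turns the commanded pose from where the row before left it; what a row does not reach is not made up. A row lasts 1/8 s, in which the tool goes at most 62.5 mm and 10.7 degrees, less where a joint would pass 70% of its speed; a pose out of reach is approached as far as the arm can. A call with a gripper value outside its range is refused whole. The fingers move at their own pace and stop on an object; "force" is the grip in N (left out, the last holds). Time passes only in rows, so rows that do not move let the fingers close. It gives the time, the measured TCP pose, the force, the opening and the grip force at its end, in the units of the state.
- r.get_state(): the state, without advancing time (a new reading comes with each control period).
- r.capture(name): name is "scene" or "top" or "wrist"; returns the picture (480x640x3 uint8, blue, green, red); there is no depth.
- r.camera_info(name): a dict with "fx", "fy", "cx", "cy" (pixels), "k1" (the pictures are not rectified: a ray, as slopes to the right and down, at radius r is drawn at 1 + k1 r^2 times it, then the intrinsics apply), "view" (4x4, takes a point from world to camera coordinates). Camera axes: x right, y up, looking along -z (the intrinsics and any distortion apply to the point x, -y, -z); pixel columns grow to the right and rows downward; lengths in m; the calibration is good to about 2 mm. A picture is of the moment at which its call begins: read the wrist's pose just before it. camera_info takes no time and is no camera call; for the wrist camera it gives the pose at the moment of the call.
- r.close_job(): hands the job in; it is judged then, once.
The state is a dict: "time_s": time; "joints": joint angles; "qd": joint speeds; "joint_torque": joint torques, N m; "tcp_pos": TCP position; "eef_rot": TCP orientation; "contact_force": force on the tool from outside, world axes, zero at the start; "moment": the same for the moment, N m; "gripper_width": finger opening in m; "gripper_force": force on a finger pad.
Only numpy, scipy, OpenCV 4.12 (cv2) and the standard library are available. Lean on these libraries where they do the work, as an engineer would, in place of code of your own. Each camera call takes 0.05 s, during which the arm holds its last target. There are 200 camera calls.

## Task

One of the three sealed spares cartons in the wire rack has come loose inside: working from the left stall to the right, lift every carton in turn clear of the rack, rock it in the gripper a good 30 degrees end down, one way and then the other, to feel whether its valve slides and knocks inside, and stand it back in its own stall. Then hold the one that rattles (if it is the last, there is no need to put it back) out upright and level over the middle of the log book, 10 to 20 cm up, so that it can be written down. Finish while still holding it there, with the two sound cartons standing in the stalls they came from; do not drop or fling a carton or disturb the things round about.

Things in the scene. Friction and masses are not known exactly. Their poses are not given: they have to be found in the camera images.
- rack: fixed steel rack, base 128 x 186 mm, three wire stalls 62 mm apart along its y axis. Origin on the worktop under its centre; x away from the robot, y left, z up. Base plate top 6 mm up; front and back lips, 18 mm up, leave 120 mm for the carton's length; each stall is 35 mm wide between two wire hoops, flared to 43 mm at their tops, 39 mm above the worktop
- stall_left (a point): middle of the floor of the rack's left stall (left = +y, as the robot sees it), 6 mm above the worktop; a seated carton's middle stands 35.5 mm above it
- stall_middle (a point): middle of the floor of the rack's middle stall (left = +y, as the robot sees it), 6 mm above the worktop; a seated carton's middle stands 35.5 mm above it
- stall_right (a point): middle of the floor of the rack's right stall (left = +y, as the robot sees it), 6 mm above the worktop; a seated carton's middle stands 35.5 mm above it
- carton_1: one of three like white closed cartons, 71 x 110 x 30 mm, about 0.5 kg (0.4 to 0.6), standing on edge in the rack; neither looks, name nor weight tells which one rattles. Origin: centre of its 71 x 110 mm face on the rack's -y side. Own x axis: up, its 71 mm height; y: its 110 mm length, along the rack's +x; z: its 30 mm thickness, along the rack's +y (middle at z = +15 mm)
- carton_1_mid (a point): the middle of carton_1; as it stands, 35.5 mm below its top edge and 15 mm from either face. The same 0.44 kg brass valve body lies in each carton. In two it sits fast in foam, up to 14 mm off the middle of the length
- carton_2: one of three like white closed cartons, 71 x 110 x 30 mm, about 0.5 kg (0.4 to 0.6), standing on edge in the rack; neither looks, name nor weight tells which one rattles. Origin: centre of its 71 x 110 mm face on the rack's -y side. Own x axis: up, its 71 mm height; y: its 110 mm length, along the rack's +x; z: its 30 mm thickness, along the rack's +y (middle at z = +15 mm)
- carton_2_mid (a point): the middle of carton_2; as it stands, 35.5 mm below its top edge and 15 mm from either face. In one of the three the valve is loose: with an end 20 degrees or more down it slides along the length to that end, 32 mm off the middle, in half a second; it stays put while the carton is within 10 degrees of level
- carton_3: one of three like white closed cartons, 71 x 110 x 30 mm, about 0.5 kg (0.4 to 0.6), standing on edge in the rack; neither looks, name nor weight tells which one rattles. Origin: centre of its 71 x 110 mm face on the rack's -y side. Own x axis: up, its 71 mm height; y: its 110 mm length, along the rack's +x; z: its 30 mm thickness, along the rack's +y (middle at z = +15 mm)
- carton_3_mid (a point): the middle of carton_3; as it stands, 35.5 mm below its top edge and 15 mm from either face. A loose valve knocks as it arrives and stays at that end when the carton is levelled again: held level, the moment at the wrist about the gripper's closing axis is then about 0.25 N m different after tipping one way from after tipping the other way; with a sound carton under 0.06
- log_book: fixed flat log book, 210 x 152 x 14 mm, plain pages with ruled lines, lying on the worktop; origin under its centre, x axis along its 210 mm, z up
- tower_edge (a point): middle of the front top edge of the tall black power unit behind the rack, fixed, 384 mm above the worktop, 160 mm wide along y: keep the wrist clear of it when tipping a carton
- pen: bystander, loose: click pen, 145 mm, lying across the log book; origin under its middle; not to be disturbed
- timer: bystander, loose: white bench timer with a dial, 68 x 62 x 52 mm; origin under its middle; not to be disturbed
- jar_a: bystander, loose: white jar with a screw cap, 48 mm across, 60 mm tall; origin under its middle; not to be disturbed
- jar_b: bystander, loose: small white jar with a screw cap, 34 mm across, 42 mm tall; origin under its middle; not to be disturbed

How it is judged (in metres and radians):
On the way, in this order (a step that is already met when the one before it is completed fails the run):
1. the carton from the left stall is lifted out of the rack and tipped end down by more than 20 degrees (distance between each of carton_1_mid, carton_2_mid, carton_3_mid and stall_left above 0.062 m and (angle between any of carton_1, carton_2, carton_3's own y axis and vertical below 1.221 rad or angle between any of carton_1, carton_2, carton_3's own y axis and vertical above 1.921 rad)), for 0.1 s.
2. the carton from the middle stall is lifted out of the rack and tipped end down by more than 20 degrees (distance between each of carton_1_mid, carton_2_mid, carton_3_mid and stall_middle above 0.062 m and (angle between any of carton_1, carton_2, carton_3's own y axis and vertical below 1.221 rad or angle between any of carton_1, carton_2, carton_3's own y axis and vertical above 1.921 rad)), for 0.1 s.
3. the carton from the right stall is lifted out of the rack and tipped end down by more than 20 degrees (distance between each of carton_1_mid, carton_2_mid, carton_3_mid and stall_right above 0.062 m and (angle between any of carton_1, carton_2, carton_3's own y axis and vertical below 1.221 rad or angle between any of carton_1, carton_2, carton_3's own y axis and vertical above 1.921 rad)), for 0.1 s.
At the end, for the whole second after the job is handed in: the rattling carton (valve fallen from its nest to the carton floor) is held still in the fingers, upright within 11 degrees, middle within 50 mm of the middle of the log book seen from above, 80 to 280 mm up, clear of the book; the other two stand free in their own stalls, within 12 mm (((x of valve_1_mid in the frame of carton_1 below -0.003 m and horizontal distance between carton_1_mid and log_book below 0.05 m and height (world z) of carton_1_mid between 0.08 and 0.28 m and angle between carton_1's own x axis and vertical below 0.2 rad and linear speed of carton_1 below 0.03 m/s and contact force between the fingers and carton_1 above 2 N and contact force between carton_1 and log_book below 0.1 N and distance of each of carton_2_mid, carton_3_mid from where it was at the start of the episode below 0.012 m and angle between each of carton_2, carton_3's own x axis and vertical below 0.12 rad and linear speed of each of carton_2, carton_3 below 0.02 m/s and contact force between the fingers and carton_2 below 0.1 N and contact force between the fingers and carton_3 below 0.1 N) or (x of valve_2_mid in the frame of carton_2 below -0.003 m and horizontal distance between carton_2_mid and log_book below 0.05 m and height (world z) of carton_2_mid between 0.08 and 0.28 m and angle between carton_2's own x axis and vertical below 0.2 rad and linear speed of carton_2 below 0.03 m/s and contact force between the fingers and carton_2 above 2 N and contact force between carton_2 and log_book below 0.1 N and distance of each of carton_1_mid, carton_3_mid from where it was at the start of the episode below 0.012 m and angle between each of carton_1, carton_3's own x axis and vertical below 0.12 rad and linear speed of each of carton_1, carton_3 below 0.02 m/s and contact force between the fingers and carton_1 below 0.1 N and contact force between the fingers and carton_3 below 0.1 N) or (x of valve_3_mid in the frame of carton_3 below -0.003 m and horizontal distance between carton_3_mid and log_book below 0.05 m and height (world z) of carton_3_mid between 0.08 and 0.28 m and angle between carton_3's own x axis and vertical below 0.2 rad and linear speed of carton_3 below 0.03 m/s and contact force between the fingers and carton_3 above 2 N and contact force between carton_3 and log_book below 0.1 N and distance of each of carton_1_mid, carton_2_mid from where it was at the start of the episode below 0.012 m and angle between each of carton_1, carton_2's own x axis and vertical below 0.12 rad and linear speed of each of carton_1, carton_2 below 0.02 m/s and contact force between the fingers and carton_1 below 0.1 N and contact force between the fingers and carton_2 below 0.1 N))); the arm keeps its last pose, push and grip.
It fails at once if a carton is dropped or flung (faster than 1 m/s) (linear speed of any of carton_1, carton_2, carton_3 above 1 m/s).
It fails at once if a bystander (pen, timer or a jar) is pushed more than 40 mm (distance of any of pen, timer, jar_a, jar_b from where it was at the start of the episode above 0.04 m).
It also fails if it takes over 72 s, if anything falls off the work surface, if the arm or the gripper's body presses on something with over 40 N, if the wrist force passes 120 N, or if a joint passes its speed limit or range.

## Working session

There is one attempt and no reset: what is moved stays moved. The work goes in short steps, Python scripts to look and compute and a tool call to move; the robot and the scene stay as the last step left them, time stands still between calls to the robot, and variables do not carry over. Pictures are saved under pics/ and viewed, at most 10 in all, crops included, and the job is handed in when it is done.

Besides the shell and the picture viewer there is one more tool, called after "Request:" by a JSON object that holds its "op" and its "data", one argument or row to a line. jog_arm: Moves the arm, as the interface text tells. Its arguments: {"type":"object","properties":{"deltas":{"type":"array"},"force":{"type":"number"}},"required":["deltas"]}

```bash
mkdir -p pics
cat > h.py <<'E'
import numpy as np, cv2
from plant import r
def ray(info,u,v):
    x=(u-info['cx'])/info['fx']; y=(v-info['cy'])/info['fy']
    s=1.0; R=np.hypot(x,y); q=R
    for _ in range(30): q=R/(1+info['k1']*q*q)
    s=q/R if R>0 else 1
    d=np.array([x*s,-y*s,-1]); V=np.array(info['view']); 
    return -V[:3,:3].T@V[:3,3], V[:3,:3].T@d
def plane(info,u,v,z):
    o,d=ray(info,u,v); return o+d*(z-o[2])/d[2]
def tri(obs):
    A=np.zeros((3,3)); b=np.zeros(3)
    for info,u,v in obs:
        o,d=ray(info,u,v); d/=np.linalg.norm(d); P=np.eye(3)-np.outer(d,d); A+=P; b+=P@o
    x=np.linalg.solve(A,b)
    res=[np.linalg.norm(np.cross(x-ray(i,u,v)[0],ray(i,u,v)[1]/np.linalg.norm(ray(i,u,v)[1]))) for i,u,v in obs]
    return x,res
def proj(info,p):
    c=np.array(info['view'])@np.append(p,1); x,y=c[0]/-c[2],-c[1]/-c[2]; k=1+info['k1']*(x*x+y*y)
    return info['cx']+info['fx']*x*k, info['cy']+info['fy']*y*k
E
python3 - <<'E'
from h import *
print(r.get_state())
for n in ['scene','top']:
    i=r.camera_info(n); print(n,{k:i[k] for k in ('fx','cx','cy','k1')}, np.round(np.linalg.inv(np.array(i['view'])),3).tolist())
    cv2.imwrite(f'pics/{n}0.png',r.capture(n))
E
```

```text
{'time_s': 0.0, 'joints': array([-5.91816105e+01,  2.05933271e+01,  6.34908071e-01, -2.10655287e-02,
       -7.01357166e+01, -1.65062519e+01]), 'qd': array([-0.01708259,  0.07295246, -0.00347363, -0.02018355,  0.09024392,
       -0.08195528]), 'joint_torque': array([ 1.78894206e-03, -5.82718492e+01,  2.93050539e+01,  6.99776441e+00,
        6.57933037e-03, -1.67744938e-04]), 'tcp_pos': array([ 0.16670799, -0.65355935,  0.206007  ]), 'eef_rot': array([ 1.79904117e+02, -7.76180298e-03, -1.65695030e+02]), 'contact_force': array([ 0.3737039 , -0.33194708, -0.42557148]), 'moment': array([ 0.01963284,  0.01232599, -0.00037027]), 'gripper_force': 0.0, 'gripper_width': 0.08775489171775715}
scene {'fx': 619.5820594510855, 'cx': 319.3428102949583, 'cy': 243.09923908131907, 'k1': 0.06913542959921941} [[-0.487, 0.559, -0.671, -0.217], [-0.873, -0.324, 0.364, 0.405], [-0.014, 0.764, 0.646, 0.94], [0.0, 0.0, 0.0, 1.0]]
top {'fx': 437.3429526756498, 'cx': 313.50657186815283, 'cy': 232.50493125504022, 'k1': -0.06015423358116655} [[0.022, 0.985, -0.171, 0.4], [-0.999, 0.016, -0.033, -0.008], [-0.029, 0.172, 0.985, 1.088], [0.0, 0.0, 0.0, 1.0]]
```

View pics/scene0.png

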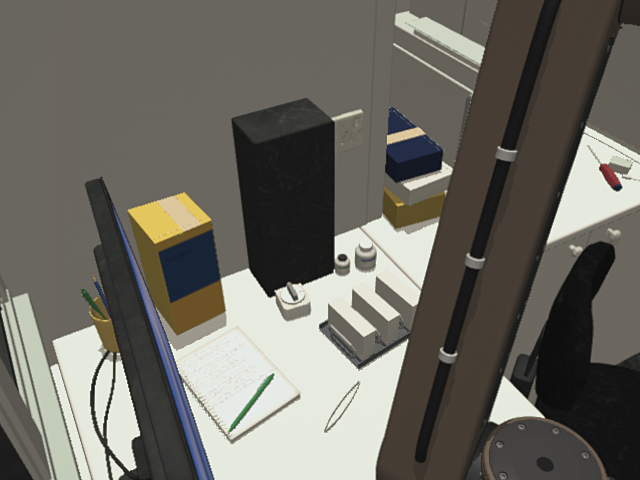

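View pics/top0.png

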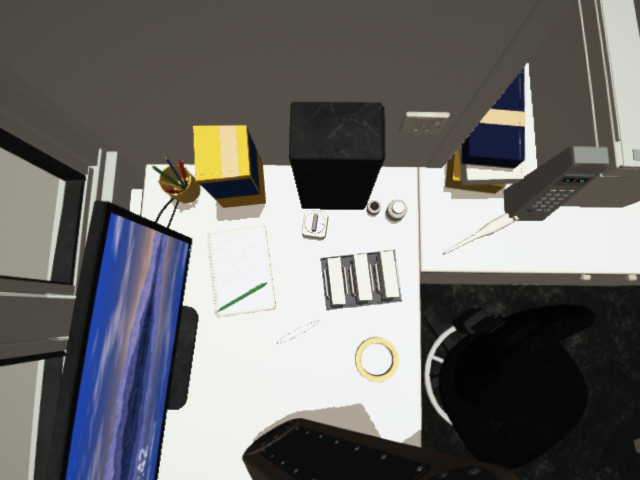

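Run:
```python
import cv2,numpy as np
a=cv2.imread('pics/top0.png')[200:325,290:420]; b=cv2.imread('pics/scene0.png')[225:375,265:425]
a=cv2.resize(a,None,fx=4.6,fy=4.6,interpolation=2); b=cv2.resize(b,None,fx=4.6,fy=4.6,interpolation=2)
cv2.imwrite('pics/a.png',a);cv2.imwrite('pics/b.png',b[:600]);print(a.shape,b.shape)
from h import *
t=r.camera_info('top')
for n,u,v,z in [('book tl',208,233,.014),('tr',267,226,.014),('br',275,308,.014),('bl',213,316,.014),('timer',315,226,.05),('jara',397,209,.06),('jarb',374,207,.04),('tower edge L',300,208,0.),('towertopL',290,158,.384),('towertopR',384,160,.384),('pen',242,297,.02),('monitor topR',190,240,.3)]: print(n,plane(t,u,v,z).round(3))
```

```text
(575, 598, 3) (690, 736, 3)
book tl [0.581 0.293 0.014]
tr [0.602 0.145 0.014]
br [0.399 0.117 0.014]
bl [0.376 0.269 0.014]
timer [0.597 0.023 0.05 ]
jara [ 0.64  -0.173  0.06 ]
jarb [ 0.648 -0.12   0.04 ]
tower edge L [0.652 0.064 0.   ]
towertopL [0.65  0.058 0.384]
towertopR [ 0.648 -0.1    0.384]
pen [0.424 0.198 0.02 ]
monitor topR [0.519 0.246 0.3  ]
```

View pics/a.png

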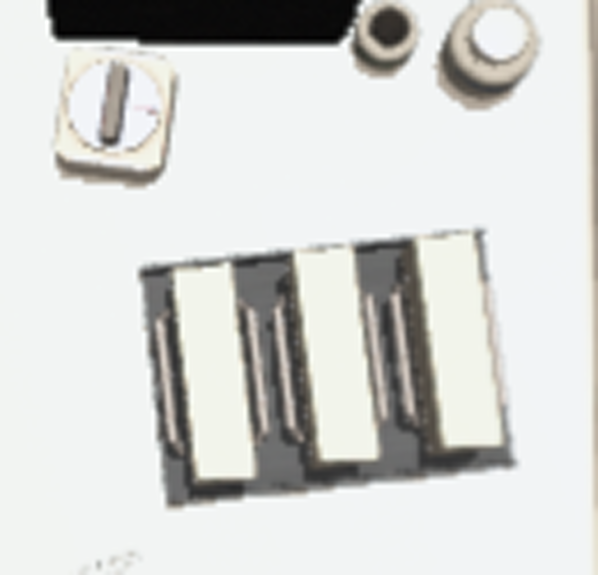

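View pics/b.png

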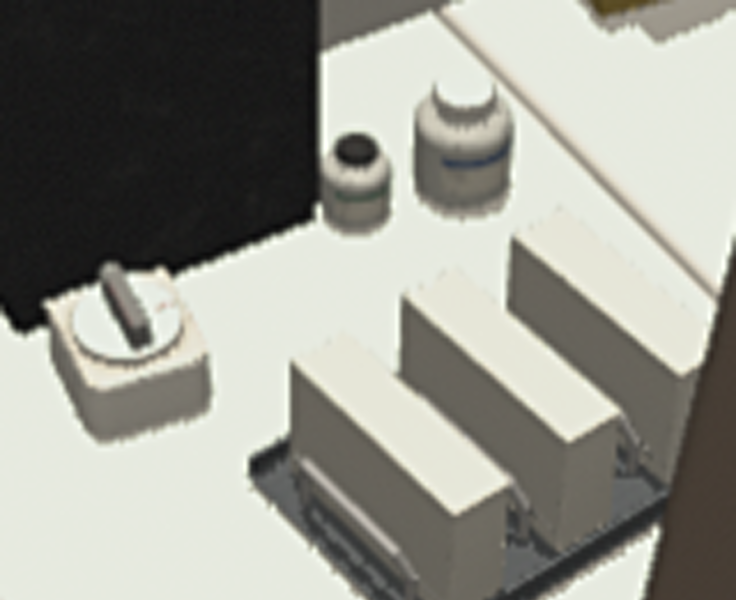

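Run:
```python
from h import *
t=r.camera_info('top'); s=r.camera_info('scene')
T={'L':[(173,268),(233,262),(255,477),(197,481)],'M':[(293,250),(355,245),(380,460),(318,463)],'R':[(413,237),(477,231),(505,445),(440,450)]}
S={'L':[(292,362),(345,335),(510,487),(457,515)],'M':[(402,295),(452,268),(618,413),(570,442)]}
for k in T:
    P=[]
    for i in range(4):
        u,v=T[k][i]; u=u/4.6+290-.4; v=v/4.6+200-.4
        p=plane(t,u,v,.077); P.append(p)
        if k in S:
            a,b=S[k][i]; x,res=tri([(t,u,v),(s,a/4.6+265-.4,b/4.6+225-.4)]); print(k,x.round(4),np.round(res,4))
    P=np.array(P); c=P.mean(0); d=(P[0]+P[1]-P[2]-P[3])/2
    print(k,'mid',c.round(4),'len',np.linalg.norm(d).round(4),'w',np.linalg.norm((P[0]+P[3]-P[1]-P[2])/2).round(4),'yaw',np.degrees(np.arctan2(d[1],d[0])).round(2))
B=np.array([plane(t,u,v,.014) for u,v in [(208,233),(267,226),(275,308),(213,316)]]); print('book',B.mean(0).round(3))
```

```text
L [ 0.5166 -0.0085  0.0745] [0.0011 0.0011]
L [ 0.521  -0.0381  0.0717] [0.0002 0.0002]
L [ 0.413  -0.0507  0.0734] [0.0007 0.0007]
L [ 0.41   -0.0226  0.0756] [0.0015 0.0015]
L mid [ 0.4654 -0.0292  0.077 ] len 0.1074 w 0.0296 yaw 6.93
M [ 0.5267 -0.069   0.0757] [0.0011 0.0011]
M [ 0.5309 -0.0991  0.0737] [0.0005 0.0005]
M [ 0.4233 -0.1117  0.0747] [0.0005 0.0005]
M [ 0.4199 -0.0827  0.0762] [0.0019 0.0019]
M mid [ 0.4753 -0.0901  0.077 ] len 0.1075 w 0.0311 yaw 6.89
R mid [ 0.4833 -0.1512  0.077 ] len 0.1074 w 0.0324 yaw 7.01
book [0.49  0.206 0.014]
```

Run:
```python
from h import *
t=r.camera_info('top'); s=r.camera_info('scene')
for uv in [(190,240),(107,205),(160,475)]:
  for z in [.05,.1,.2,.3,.4,.5,.6]:
    p=plane(t,*uv,z); print(uv,z,p.round(3),np.round(proj(s,p)))
```

```text
(190, 240) 0.05 [0.557 0.327 0.05 ] [155. 366.]
(190, 240) 0.1 [0.55  0.311 0.1  ] [160. 347.]
(190, 240) 0.2 [0.535 0.278 0.2  ] [171. 306.]
(190, 240) 0.3 [0.519 0.246 0.3  ] [183. 259.]
(190, 240) 0.4 [0.504 0.214 0.4  ] [197. 207.]
(190, 240) 0.5 [0.489 0.182 0.5  ] [214. 146.]
(190, 240) 0.6 [0.474 0.149 0.6  ] [232.  75.]
(107, 205) 0.05 [0.642 0.546 0.05 ] [ 16. 384.]
(107, 205) 0.1 [0.63  0.519 0.1  ] [ 24. 364.]
(107, 205) 0.2 [0.607 0.466 0.2  ] [ 43. 320.]
(107, 205) 0.3 [0.584 0.412 0.3  ] [ 63. 272.]
(107, 205) 0.4 [0.561 0.359 0.4  ] [ 86. 217.]
(107, 205) 0.5 [0.537 0.306 0.5  ] [112. 154.]
(107, 205) 0.6 [0.514 0.252 0.6  ] [141.  81.]
(160, 475) 0.05 [0.015 0.364 0.05 ] [264. 705.]
(160, 475) 0.1 [0.034 0.346 0.1  ] [268. 663.]
(160, 475) 0.2 [0.071 0.31  0.2  ] [277. 577.]
(160, 475) 0.3 [0.108 0.274 0.3  ] [287. 487.]
(160, 475) 0.4 [0.145 0.238 0.4  ] [297. 391.]
(160, 475) 0.5 [0.182 0.202 0.5  ] [308. 289.]
(160, 475) 0.6 [0.219 0.167 0.6  ] [320. 179.]
```

Request:
{"op": "jog_arm", "data": {
  "deltas": [
    [[-0.07,3,6,4,-0.12],[-0.07,3,6,4,0],[-0.07,3,6,0,0],[-0.07,3,6,0,0],[-0.07,3,6,0,0],[-0.07,3,6,0,0],[-0.07,3,6,0,0],[-0.07,3,6,0,0]]
  ],
  "force": 25
}}

```text
time_s: 1.1
tcp_pos: [0.3829, -0.2207, 0.271]
eef_rot: [-180.0, 0.0, -172.6]
contact_force: [2.1, -1.0, -0.2]
gripper_width: 0.0409
gripper_force: 0.0
```

Request:
{"op": "jog_arm", "data": {
  "deltas": [
    [[-0.07,2,4,-2,-0.007],[-0.07,2,4,-2,0],[-0.07,2,3.5,-2,0],[-0.07,2,3,-2,0],[-0.07,0,0,0,0],[-0.07,0,0,0,0],[-0.07,0,0,0,0]]
  ]
}}

```text
time_s: 1.98
tcp_pos: [0.4624, -0.0782, 0.1915]
eef_rot: [180.0, 0.0, -173.0]
contact_force: [0.3, 0.3, -0.4]
gripper_width: 0.0403
gripper_force: 0.0
```

Run:
```python
from h import *
w=r.camera_info('wrist'); img=r.capture('wrist'); s=r.get_state(); print(s['tcp_pos'],s['moment'])
cv2.imwrite('pics/w1.png',img)
# predicted carton top corners
y=np.radians(6.95); e=np.array([np.cos(y),np.sin(y),0]); n=np.array([-np.sin(y),np.cos(y),0])
for k,c in dict(L=(.4671,-.0289,.077),M=(.4746,-.0904,.077),R=(.4821,-.152,.077)).items():
    print(k,[np.round(proj(w,np.array(c)+a*.055*e+b*.015*n)).astype(int).tolist() for a,b in [(1,1),(1,-1),(-1,-1),(-1,1)]])
```

```text
[ 0.46246222 -0.07821923  0.191554  ] [ 0.0482157   0.04419099 -0.07583166]
L [[399, 307], [359, 307], [364, 162], [408, 162]]
M [[318, 307], [278, 307], [274, 162], [318, 162]]
R [[236, 307], [197, 307], [184, 162], [228, 162]]
```

View pics/w1.png

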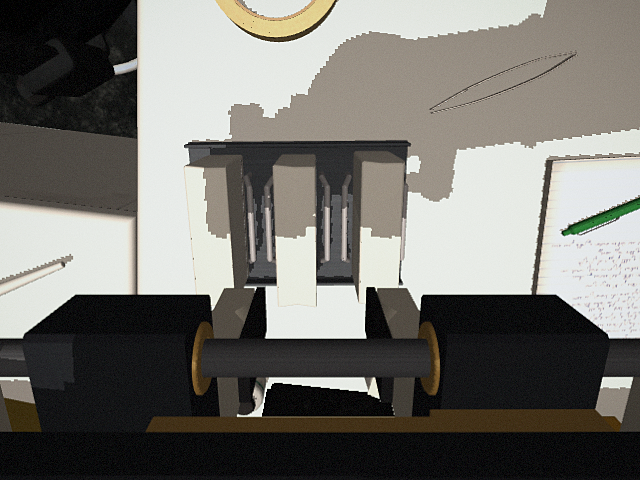

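Request:
{"op": "jog_arm", "data": {
  "deltas": [
    [[-0.07,1.4,2.6,0,0],[-0.07,1.3,2.6,-2.5,0],[-0.07,0,0,-3,0],[-0.07,0,0,-3,0],[-0.07,0,0,-2.5,0],[-0.07,0,0,-1.8,0],[-0.07,0,0,0,0]]
  ]
}}

```text
time_s: 2.9
tcp_pos: [0.4887, -0.0264, 0.0623]
eef_rot: [-180.0, -0.1, -173.0]
contact_force: [-0.8, 0.1, 0.5]
gripper_width: 0.0411
gripper_force: 0.0
```

Grip and lift 7 cm.

Request:
{"op": "jog_arm", "data": {
  "deltas": [
    [[-1,0,0,0,0],[-1,0,0,0,0],[-1,0,0,0.5,0],[-1,0,0,1.5,0],[-1,0,0,2,0],[-1,0,0,2,0],[-1,0,0,1,0],[-1,0,0,0,0]]
  ],
  "force": 25
}}

```text
time_s: 3.9
tcp_pos: [0.49, -0.0254, 0.1337]
eef_rot: [180.0, 0.1, -173.0]
contact_force: [-0.4, -0.3, -0.2]
gripper_width: 0.0002
gripper_force: 0.0
```

```bash
cat > st.py <<'E'
from h import *
s=r.get_state(); y=np.radians(6.95); n=np.array([-np.sin(y),np.cos(y),0])
print(s['tcp_pos'].round(4),'F',s['contact_force'].round(2),'M',s['moment'].round(3),'Mclose',round(float(s['moment']@n),3),s['gripper_width'].round(4),s['gripper_force'])
E
python3 st.py
```

```text
Traceback (most recent call last):
  File "st.py", line 3, in <module>
    print(s['tcp_pos'].round(4),'F',s['contact_force'].round(2),'M',s['moment'].round(3),'Mclose',round(float(s['moment']@n),3),s['gripper_width'].round(4),s['gripper_force'])
                                                                                                                                ^^^^^^^^^^^^^^^^^^^^^^^^
AttributeError: 'float' object has no attribute 'round'
```

```bash
sed -i "s/s\['gripper_width'\].round(4)/round(s['gripper_width'],4)/" st.py; python3 st.py
python3 - <<'E'
from h import *
cv2.imwrite('pics/w2.png',np.hstack([r.capture('wrist')[:, 150:550],cv2.resize(r.capture('top')[190:330,290:420],(400,480))]))
E
```

```text
[ 0.49   -0.0254  0.1337] F [-0.37 -0.34 -0.16] M [0.015 0.008 0.068] Mclose 0.006 0.0002 0.0
```

View pics/w2.png

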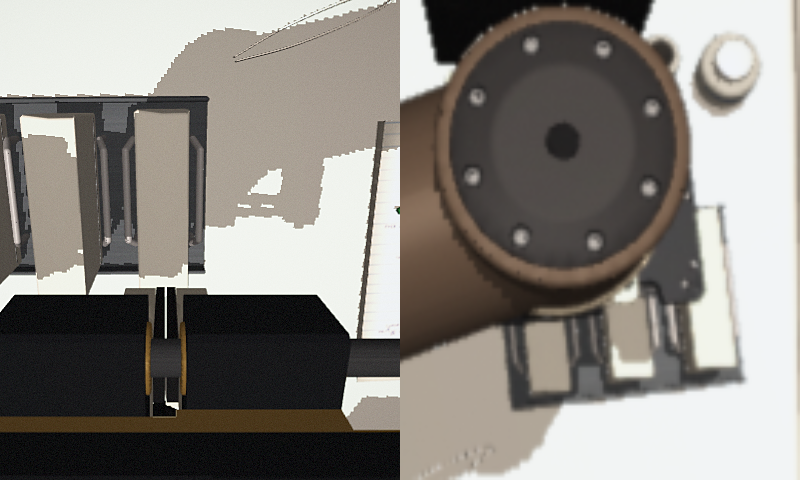

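Request:
{"op": "jog_arm", "data": {
  "deltas": [
    [[-0.07,0,0,0,0],[-0.07,0,0,0,0],[-0.07,0,0,0,0]]
  ]
}}

```text
time_s: 4.38
tcp_pos: [0.4895, -0.0256, 0.1327]
eef_rot: [-180.0, -0.0, -173.0]
contact_force: [-0.4, -0.4, 0.2]
gripper_width: 0.0248
gripper_force: 0.0
```

Request:
{"op": "jog_arm", "data": {
  "deltas": [
    [[-0.07,0,0,0,0],[-0.07,0,0,0,0],[-0.07,0,0,-2.5,0],[-0.07,0,0,-2.5,0],[-0.07,0,0,-2,0],[-0.07,0,0,0,0]]
  ]
}}

```text
time_s: 5.12
tcp_pos: [0.4885, -0.0259, 0.0618]
eef_rot: [-180.0, -0.2, -173.0]
contact_force: [-0.4, 0.7, -0.4]
gripper_width: 0.0405
gripper_force: 0.0
```

Request:
{"op": "jog_arm", "data": {
  "deltas": [
    [[-1,0,0,0,0],[-1,0,0,0,0],[-1,0,0,0,0],[-1,0,0,0,0]]
  ],
  "force": 25
}}

```text
time_s: 5.62
tcp_pos: [0.4898, -0.0255, 0.0634]
eef_rot: [180.0, 0.0, -173.0]
contact_force: [0.1, 1.0, 0.6]
gripper_width: 0.0065
gripper_force: 0.0
```

Run:
```python
from h import *
w=r.camera_info('wrist'); s=r.get_state(); p=s['tcp_pos']; print(p)
print('cam',np.linalg.inv(w['view'])[:3,:].round(3).tolist())
print('tcp',proj(w,p),'tip',proj(w,p+[0,0,-.019]),'back',proj(w,p+[0,0,.047]))
cv2.imwrite('pics/w3.png',np.hstack([r.capture('wrist')[:, 200:500],r.capture('scene')[100:400,200:500].repeat(1,0) if 0 else cv2.resize(r.capture('scene')[180:400,220:440],(480,480))]))
```

```text
[ 0.48975322 -0.02552954  0.06336344]
cam [[-0.123, -0.95, -0.287, 0.412], [0.992, -0.117, -0.037, -0.036], [0.001, -0.29, 0.957, 0.242]]
tcp (np.float64(316.39346020278583), np.float64(288.83299664369775)) tip (np.float64(316.2573004382034), np.float64(273.4278713291687)) back (np.float64(316.8733839201874), np.float64(343.1396322382849))
```

View pics/w3.png

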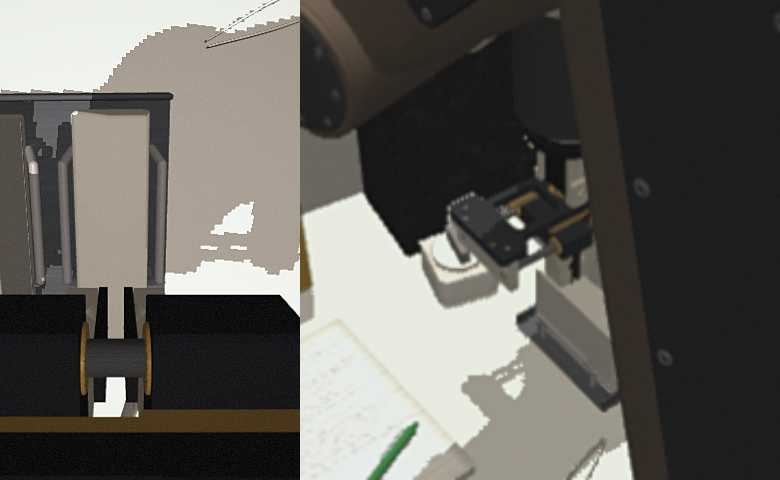

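```bash
python3 - <<'E'
from h import *
w=r.camera_info('wrist'); print(r.tip_extent)
y=np.radians(6.95); e=np.array([np.cos(y),np.sin(y),0]); n=np.array([-np.sin(y),np.cos(y),0])
for c in [(.4671,-.0289,.077),(.4671,-.0289,.006)]:
    print([np.round(proj(w,np.array(c)+a*.055*e+b*.015*n)).astype(int).tolist() for a,b in [(1,1),(1,-1),(-1,-1),(-1,1)]])
im=r.capture('wrist')[80:460,200:440]; cv2.imwrite('pics/w4.png',cv2.resize(im,None,fx=1.55,fy=1.55,interpolation=2))
print(w['fx'],w['cx'],w['cy'])
E
python3 st.py
```

```text
0.019
[[348, 367], [282, 367], [275, 112], [356, 112]]
[[340, 299], [290, 299], [287, 111], [343, 112]]
421.6254587712157 315.32276182183267 237.25792221318963
[ 0.4896 -0.0256  0.0631] F [-0.82  0.06 -0.9 ] M [-0.018  0.031 -0.023] Mclose 0.033 0.001 0.0
```

View pics/w4.png

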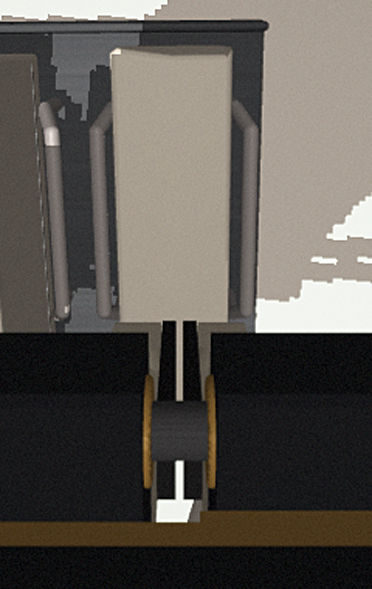

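Run:
```python
from h import *
s=r.camera_info('scene')
for z in (.044,.063,.077,.09,.105,.12,.15): print(z,np.round(proj(s,(.4896,-.0256,z))))
for a in (.055,-.055): print(np.round(proj(s,(.4671+a*.993-.015*.121,-.0289+a*.121+.015,.077))))
img=r.capture('scene')[250:350,300:420]; cv2.imwrite('pics/s4.png',cv2.resize(img,None,fx=6,fy=6,interpolation=2))
```

```text
0.044 [342. 320.]
0.063 [342. 313.]
0.077 [342. 308.]
0.09 [342. 303.]
0.105 [342. 298.]
0.12 [342. 292.]
0.15 [343. 280.]
[326. 302.]
[362. 336.]
```

View pics/s4.png

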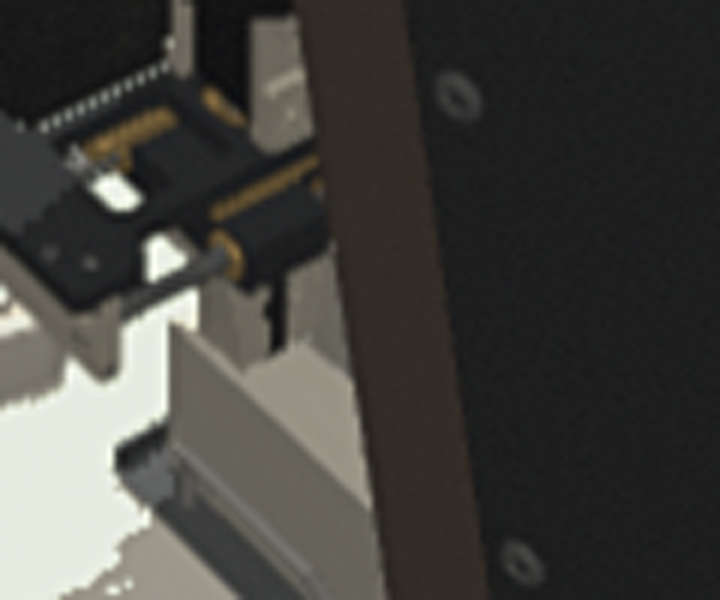

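Request:
{"op": "jog_arm", "data": {
  "deltas": [
    [[-0.07,0,0,0.5,0],[-0.07,0,0,0,0],[-0.07,0,0,0,0],[-0.07,0,0,0,0],[-0.07,0,0,-1.5,0],[-0.07,0,0,-1.5,0],[-0.07,0,0,0,0]]
  ]
}}

```text
time_s: 6.7
tcp_pos: [0.4887, -0.0259, 0.0371]
eef_rot: [-180.0, -0.1, -173.0]
contact_force: [-0.0, -0.7, 0.6]
gripper_width: 0.0408
gripper_force: 0.0
```

Request:
{"op": "jog_arm", "data": {
  "deltas": [
    [[-1,0,0,0,0],[-1,0,0,0,0],[-1,0,0,0,0],[-1,0,0,0,0]]
  ],
  "force": 20
}}

```text
time_s: 7.2
tcp_pos: [0.4901, -0.0256, 0.0385]
eef_rot: [180.0, 0.1, -173.0]
contact_force: [0.3, -0.6, 3.5]
gripper_width: 0.0302
gripper_force: 19.9
```

```bash
python3 st.py
```

```text
[ 0.4901 -0.0256  0.0385] F [ 0.35 -0.57  3.54] M [-0.271 -0.083 -0.006] Mclose -0.05 0.0302 19.922926425933838
```

Request:
{"op": "jog_arm", "data": {
  "deltas": [
    [[-1,0,0,0,0],[-1,0,0,1,0],[-1,0,0,2,0],[-1,0,0,2,0],[-1,0,0,1.5,0],[-1,0,0,0,0],[-1,0,0,0,0]]
  ],
  "force": 30
}}

```text
time_s: 8.07
tcp_pos: [0.4889, -0.0257, 0.1023]
eef_rot: [180.0, -0.1, -173.0]
contact_force: [-0.9, 0.1, -4.4]
gripper_width: 0.0295
gripper_force: 29.9
```

```bash
python3 st.py
```

```text
[ 0.4889 -0.0257  0.1023] F [-0.86  0.13 -4.45] M [-0.005 -0.041 -0.05 ] Mclose -0.04 0.0295 29.88035023212433
```

Request:
{"op": "jog_arm", "data": {
  "deltas": [
    [[-1,0,0,0,0],[-1,0,0,0,0],[-1,0,0,0,0]]
  ],
  "force": 14
}}

```text
time_s: 8.45
tcp_pos: [0.4894, -0.0257, 0.1026]
eef_rot: [-180.0, -0.0, -173.0]
contact_force: [0.5, 0.3, -5.4]
gripper_width: 0.03
gripper_force: 13.9
```

```bash
python3 st.py
python3 - <<'E'
from h import *
cv2.imwrite('pics/s5.png',cv2.resize(r.capture('scene')[200:340,290:430],(420,420)));
a=cv2.imread('pics/s5.png'); cv2.imwrite('pics/c5.png',np.hstack([a,cv2.resize(r.capture('wrist')[80:430,180:460],(336,420))]))
E
python3 st.py
```

```text
[ 0.4894 -0.0257  0.1026] F [ 0.46  0.33 -5.37] M [-0.022 -0.028 -0.043] Mclose -0.025 0.03 13.92407163977623
[ 0.4895 -0.0256  0.1028] F [ 0.14 -0.58 -5.01] M [-0.001 -0.075  0.004] Mclose -0.075 0.0301 13.924132883548737
```

View pics/c5.png

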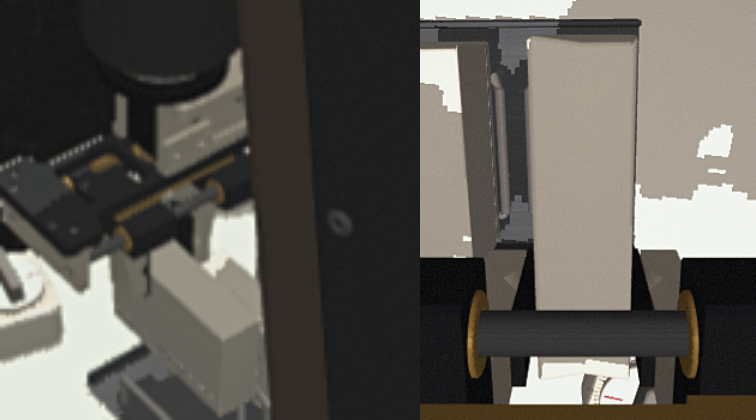

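```bash
cat > tilt.py <<'E'
from h import *
y=np.radians(6.95); e=np.array([np.cos(y),np.sin(y),0]); n=np.array([-np.sin(y),np.cos(y),0]); k=np.array([0,0,1.])
def edge(w,p,off,th,end,h0=.0385,hp=.030):
    # wrist pixel of middle of carton's top edge at end(+1/-1); off: grip offset along e from carton middle; th>0: -x end down; pivot hp above reported TCP
    a=end*.055-off; b=h0-hp; c,s=np.cos(th),np.sin(th)
    return proj(w,p+k*hp+e*(a*c-b*s*-1*0 + b*s*(-1)*0 + a*0) + e*(-b*s) + k*(a*s+b*c))
E
python3 - <<'E'
from tilt import *
w=r.camera_info('wrist'); s=r.get_state(); p=s['tcp_pos']
im=r.capture('wrist'); g=cv2.cvtColor(im,cv2.COLOR_BGR2GRAY)
for d in (-10,0,5,10,20,30,40): print(d,[np.round(edge(w,p,.022,np.radians(d),q)) .tolist() for q in (-1,1)])
for c in (300,321,340): print(c,g[80:140:2,c].tolist(), g[360:410:3,c].tolist())
E
```

```text
-10 [[318.0, 125.0], [316.0, 398.0]]
0 [[317.0, 115.0], [316.0, 406.0]]
5 [[317.0, 113.0], [317.0, 409.0]]
10 [[317.0, 114.0], [317.0, 411.0]]
20 [[317.0, 119.0], [317.0, 414.0]]
30 [[317.0, 129.0], [317.0, 414.0]]
40 [[317.0, 143.0], [317.0, 411.0]]
300 [241, 242, 241, 243, 241, 242, 250, 166, 27, 48, 48, 34, 47, 50, 55, 94, 89, 148, 159, 164, 165, 159, 162, 157, 162, 160, 161, 164, 165, 162] [59, 52, 59, 56, 58, 47, 166, 144, 243, 240, 241, 226, 241, 241, 242, 242, 242]
321 [163, 158, 161, 160, 160, 155, 162, 169, 27, 54, 47, 29, 51, 51, 59, 85, 90, 88, 145, 158, 161, 158, 161, 161, 162, 161, 160, 159, 163, 161] [54, 64, 54, 59, 47, 46, 153, 243, 241, 240, 246, 89, 92, 102, 102, 108, 119]
340 [160, 160, 164, 159, 159, 162, 163, 165, 31, 60, 49, 35, 54, 51, 57, 92, 96, 93, 153, 155, 159, 162, 156, 157, 161, 159, 157, 159, 161, 162] [60, 58, 50, 56, 50, 41, 164, 143, 243, 241, 240, 241, 244, 242, 242, 243, 243]
```

Request:
{"op": "jog_arm", "data": {
  "deltas": [
    [[-1,0,0,0,0],[-1,0,0,0,0],[-1,0,0,0,0]]
  ],
  "force": 8
}}

```text
time_s: 8.98
tcp_pos: [0.4896, -0.0256, 0.103]
eef_rot: [-180.0, 0.0, -173.0]
contact_force: [0.0, -0.2, -6.6]
gripper_width: 0.0299
gripper_force: 8.0
```

```bash
cat > wt.py <<'E'
from tilt import *
import sys
w=r.camera_info('wrist'); g=cv2.cvtColor(r.capture('wrist'),cv2.COLOR_BGR2GRAY)
for c in (308,321): print(c,g[90:190:3,c].tolist(),'|',g[340:412:3,c].tolist())
E
python3 st.py; python3 wt.py; python3 st.py
```

```text
[ 0.4896 -0.0256  0.103 ] F [ 0.02 -0.15 -6.65] M [-0.036 -0.117  0.003] Mclose -0.112 0.0299 7.999792546033859
308 [160, 163, 34, 52, 37, 50, 52, 57, 128, 158, 160, 162, 164, 158, 160, 165, 160, 160, 165, 165, 162, 162, 163, 159, 161, 160, 161, 161, 160, 163, 166, 158, 161, 163] | [28, 32, 42, 47, 46, 59, 53, 52, 55, 58, 52, 50, 35, 155, 141, 242, 241, 239, 242, 242, 242, 242, 241, 242]
321 [158, 162, 33, 54, 37, 55, 53, 52, 88, 154, 161, 164, 159, 161, 161, 160, 162, 166, 160, 161, 165, 160, 161, 161, 161, 156, 161, 161, 161, 162, 160, 160, 160, 163] | [26, 34, 44, 44, 51, 54, 57, 58, 58, 53, 53, 48, 41, 148, 242, 240, 240, 244, 93, 98, 100, 103, 102, 123]
[ 0.4896 -0.0256  0.103 ] F [ 0.51 -0.81 -3.9 ] M [ 0.023 -0.075  0.04 ] Mclose -0.077 0.0302 7.999756336212158
```

Request:
{"op": "jog_arm", "data": {
  "deltas": [
    [[-1,0,0,0,0],[-1,0,0,0,0],[-1,0,0,0,0]]
  ],
  "force": 6
}}

```text
time_s: 9.4
tcp_pos: [0.4896, -0.0256, 0.103]
eef_rot: [180.0, -0.0, -173.0]
contact_force: [-0.1, -1.1, -5.1]
gripper_width: 0.03
gripper_force: 6.0
```

```bash
python3 st.py; python3 wt.py; python3 st.py
```

```text
[ 0.4896 -0.0256  0.103 ] F [-0.07 -1.06 -5.13] M [-0.034 -0.061  0.019] Mclose -0.056 0.03 5.999752879142761
308 [159, 163, 21, 53, 41, 54, 47, 59, 118, 158, 164, 164, 163, 164, 165, 160, 163, 161, 160, 159, 164, 161, 163, 163, 163, 164, 163, 165, 162, 165, 160, 161, 169, 161] | [32, 27, 45, 47, 51, 52, 54, 57, 58, 53, 60, 52, 40, 155, 154, 148, 243, 241, 236, 242, 241, 242, 241, 241]
321 [161, 162, 38, 52, 41, 51, 46, 55, 60, 153, 164, 162, 163, 161, 162, 162, 162, 163, 166, 160, 161, 161, 163, 162, 165, 162, 158, 164, 162, 165, 165, 166, 161, 161] | [24, 35, 42, 45, 51, 57, 57, 54, 58, 58, 53, 49, 49, 160, 140, 242, 241, 241, 109, 100, 100, 106, 108, 127]
[ 0.4896 -0.0256  0.103 ] F [-0.87 -0.3  -5.24] M [ 0.011 -0.105 -0.03 ] Mclose -0.106 0.0299 5.9997571259737015
```

Request:
{"op": "jog_arm", "data": {
  "deltas": [
    [[-1,0,0,-2,0],[-1,0,0,-2,0],[-1,0,0,-1.5,0],[-1,0,0,-0.9,0],[-0.07,0,0,0,0],[-0.07,0,0,0,0],[-0.07,0,0,0,0],[-0.07,1,0.1,0,0]]
  ],
  "force": 10
}}

```text
time_s: 10.45
tcp_pos: [0.4997, -0.0246, 0.0393]
eef_rot: [180.0, 0.0, -173.0]
contact_force: [0.1, 0.7, 0.0]
gripper_width: 0.0407
gripper_force: 0.0
```

```bash
python3 st.py
```

```text
[ 0.4997 -0.0246  0.0393] F [0.07 0.67 0.04] M [ 0.037 -0.062  0.001] Mclose -0.066 0.0407 0.0
```

Request:
{"op": "jog_arm", "data": {
  "deltas": [
    [[-0.07,0.9,0.1,0,0],[-1,0,0,0,0],[-1,0,0,0,0],[-1,0,0,1,0],[-1,0,0,2,0],[-1,0,0,2,0],[-1,0,0,2,0],[-1,0,0,0,0]]
  ],
  "force": 10
}}

```text
time_s: 11.45
tcp_pos: [0.5091, -0.0234, 0.1104]
eef_rot: [180.0, 0.2, -173.0]
contact_force: [-0.0, 0.3, -6.2]
gripper_width: 0.0302
gripper_force: 10.0
```

Request:
{"op": "jog_arm", "data": {
  "deltas": [
    [[-1,0,0,0,0],[-1,0,0,0,0],[-1,0,0,0,0],[-1,0,0,0,0]]
  ],
  "force": 6
}}

```text
time_s: 11.95
tcp_pos: [0.5083, -0.0237, 0.1086]
eef_rot: [-180.0, -0.1, -173.0]
contact_force: [0.4, 0.3, -6.4]
gripper_width: 0.0299
gripper_force: 6.0
```

```bash
cat > mt.py <<'E'
# averaged load and picture-based view of the -x top edge / +x top edge
from tilt import *
import sys
M=[];F=[]
N=int(sys.argv[1]) if len(sys.argv)>1 else 3
for i in range(N):
    w=r.camera_info('wrist'); im=r.capture('wrist'); s=r.get_state(); M.append(s['moment']@n); F.append(s['contact_force'][2])
print(s['time_s'],s['tcp_pos'].round(4),'Fz',np.mean(F).round(2),'Mc',np.mean(M).round(3),'+-',(np.std(M)/N**.5).round(3),'lever mm',(1e3*np.mean(M)/np.mean(F)).round(1),round(s['gripper_width'],4))
g=cv2.cvtColor(im,cv2.COLOR_BGR2GRAY)
for c in (308,321): print(c,g[90:210:4,c].tolist(),'|',g[340:412:4,c].tolist())
for v in (130,150,180): print(v,g[v,240:392:4].tolist())
E
python3 mt.py
```

```text
12.1 [ 0.5085 -0.0236  0.1088] Fz -4.86 Mc -0.046 +- 0.01 lever mm 9.4 0.03
308 [52, 50, 57, 51, 55, 54, 63, 59, 51, 53, 56, 139, 132, 131, 135, 137, 138, 141, 142, 137, 134, 137, 135, 140, 138, 135, 139, 137, 133, 136] | [26, 37, 42, 44, 52, 57, 52, 59, 50, 48, 217, 217, 213, 242, 241, 254, 8, 10]
321 [61, 51, 56, 51, 54, 54, 55, 52, 50, 54, 53, 83, 134, 134, 136, 133, 134, 132, 139, 134, 136, 134, 132, 137, 132, 138, 130, 139, 135, 137] | [25, 34, 44, 45, 47, 60, 61, 55, 54, 44, 217, 215, 218, 246, 238, 238, 235, 70]
130 [63, 182, 200, 106, 51, 54, 51, 93, 124, 44, 58, 50, 135, 140, 122, 67, 51, 56, 54, 52, 52, 54, 56, 54, 55, 49, 101, 54, 90, 120, 50, 167, 161, 159, 163, 166, 162, 161]
150 [78, 58, 222, 70, 55, 57, 50, 64, 123, 73, 55, 84, 133, 132, 136, 135, 134, 137, 140, 132, 132, 135, 137, 135, 128, 134, 134, 47, 95, 116, 55, 160, 163, 159, 166, 160, 164, 161]
180 [95, 46, 106, 101, 53, 57, 53, 45, 107, 91, 48, 136, 137, 136, 135, 134, 139, 135, 132, 136, 135, 135, 136, 136, 136, 134, 133, 100, 96, 113, 118, 165, 164, 161, 167, 162, 167, 165]
```

Run:
```python
from tilt import *
w=r.camera_info('wrist'); p=r.get_state()['tcp_pos']
for d in (0,10,20,25,30,35,40,50): print(d,[np.round(edge(w,p,.042,np.radians(d),q))[1] for q in (-1,1)])
```

```text
0 [np.float64(47.0), np.float64(361.0)]
10 [np.float64(54.0), np.float64(361.0)]
20 [np.float64(68.0), np.float64(359.0)]
25 [np.float64(76.0), np.float64(357.0)]
30 [np.float64(86.0), np.float64(355.0)]
35 [np.float64(96.0), np.float64(353.0)]
40 [np.float64(107.0), np.float64(351.0)]
50 [np.float64(130.0), np.float64(345.0)]
```

Request:
{"op": "jog_arm", "data": {
  "deltas": [
    [[-1,0,0,-1,0],[-1,0,0,-1.2,0],[-1,0,0,-1.2,0],[-1,0,0,-1.2,0],[-1,0,0,-1.2,0],[-1,0,0,-1.1,0],[-1,0,0,0,0]]
  ]
}}

```text
time_s: 12.98
tcp_pos: [0.5101, -0.0233, 0.04]
eef_rot: [-180.0, 0.1, -172.9]
contact_force: [1.0, 1.9, 0.5]
gripper_width: 0.0297
gripper_force: 6.0
```

```bash
python3 mt.py 2
```

```text
13.075 [ 0.5089 -0.0235  0.04  ] Fz -0.05 Mc -0.747 +- 0.02 lever mm 16368.9 0.03
308 [54, 53, 58, 59, 56, 53, 56, 55, 55, 52, 53, 56, 57, 54, 54, 55, 56, 61, 53, 54, 122, 150, 147, 153, 150, 147, 150, 149, 149, 149] | [25, 35, 40, 47, 56, 59, 57, 53, 53, 46, 153, 149, 153, 150, 151, 152, 152, 152]
321 [55, 59, 56, 54, 50, 57, 55, 54, 54, 54, 53, 57, 55, 55, 59, 58, 58, 50, 50, 55, 51, 149, 151, 143, 150, 153, 146, 146, 150, 148] | [26, 41, 45, 49, 49, 61, 56, 59, 51, 39, 150, 152, 152, 154, 150, 151, 156, 151]
130 [51, 111, 104, 192, 188, 89, 51, 55, 50, 52, 59, 49, 59, 59, 53, 54, 57, 53, 55, 59, 55, 57, 60, 55, 54, 50, 54, 58, 54, 53, 53, 67, 109, 109, 141, 162, 163, 163]
150 [53, 51, 53, 101, 125, 81, 51, 49, 58, 55, 58, 57, 54, 51, 59, 50, 56, 55, 53, 61, 56, 58, 53, 51, 59, 51, 58, 55, 58, 54, 55, 80, 113, 109, 174, 162, 163, 161]
180 [53, 49, 53, 92, 116, 95, 54, 53, 42, 140, 150, 149, 147, 149, 148, 150, 147, 149, 150, 147, 149, 150, 143, 148, 152, 147, 146, 147, 143, 116, 54, 89, 118, 102, 165, 163, 163, 163]
```

```bash
cat > face.py <<'E'
# carton top face seen in the wrist picture: width at several rows -> depth -> 3D line of the top face, tilt
from tilt import *
def face(lo=120,hi=175,c0=312,verb=1):
    w=r.camera_info('wrist'); p=r.get_state()['tcp_pos']; im=r.capture('wrist'); g=cv2.GaussianBlur(cv2.cvtColor(im,cv2.COLOR_BGR2GRAY),(3,3),0)
    P=[]
    for v in range(40,290,6):
        if not lo<g[v,c0]<hi: continue
        a=c0
        while a>1 and abs(int(g[v,a-1])-int(g[v,c0]))<16: a-=1
        b=c0
        while b<638 and abs(int(g[v,b+1])-int(g[v,c0]))<16: b+=1
        if not 40<b-a<130: continue
        o,d1=ray(w,a-.5,v); _,d2=ray(w,b+.5,v)
        t=.030/np.linalg.norm((d2-d1)); q=o+t*(d1+d2)/2-p
        P.append((v,a,b,q@e,q[2],q@n))
    P=np.array(P)
    if verb:
        for x in P[::3]: print(x[:3].astype(int),(1e3*x[3:]).round(1))
    f=np.polyfit(P[:,3],P[:,4],1); print('tilt(-x down +)',np.degrees(np.arctan(f[0])).round(1),'height at TCP x',(1e3*f[1]).round(1))
if __name__=='__main__': face()
E
python3 face.py
```

```text
[178 276 354] [-53.8  18.5  -0.7]
[196 275 355] [-48.   24.4  -0.7]
[214 275 355] [-41.6  26.3  -0.7]
[232 274 356] [-36.3  31.9  -0.7]
[250 273 356] [-30.7  35.5  -0.9]
[268 273 357] [-25.1  39.   -0.7]
[286 272 358] [-20.4  44.   -0.7]
tilt(-x down +) 35.9 height at TCP x 57.7
```

Request:
{"op": "jog_arm", "data": {
  "deltas": [
    [[-1,0,0,2,0],[-1,0,0,2,0],[-1,-2,-0.25,0,0],[-1,-2,-0.25,0,0],[-1,-2,-0.25,0,0],[-1,-2,-0.25,0,0],[-1,0,0,0,0]]
  ],
  "force": 8
}}

```text
time_s: 14.0
tcp_pos: [0.4251, -0.0344, 0.0791]
eef_rot: [180.0, -0.2, -173.0]
contact_force: [0.7, 0.0, -4.8]
gripper_width: 0.0301
gripper_force: 8.0
```

```bash
python3 st.py; python3 face.py; python3 st.py
```

```text
[ 0.4251 -0.0344  0.0791] F [ 0.75  0.05 -4.81] M [0.034 0.007 0.029] Mclose 0.003 0.0301 8.000029921531677
[166 294 352] [-51.4 -37.2   3.4]
[184 265 354] [-54.7  38.8  -2.5]
[208 275 355] [-43.7  25.8  -0.7]
[226 274 355] [-37.8  29.6  -0.9]
[244 274 356] [-32.   33.2  -0.7]
[262 273 357] [-27.   38.5  -0.7]
[280 272 358] [-22.2  43.5  -0.7]
tilt(-x down +) 29.7 height at TCP x 53.1
[ 0.4267 -0.034   0.0795] F [ 1.08  0.8  -3.97] M [-0.013 -0.092  0.008] Mclose -0.09 0.03 7.9999905824661255
```

Request:
{"op": "jog_arm", "data": {
  "deltas": [
    [[-1,0,0,-2,0],[-1,0,0,-1.4,0],[-1,1.1,0.13,-0.4,0],[-1,1.0,0.12,-0.5,0],[-1,0.9,0.11,-0.6,0],[-1,0.8,0.1,-0.7,0],[-1,0,0,0,0]]
  ]
}}

```text
time_s: 14.92
tcp_pos: [0.4673, -0.0288, 0.0233]
eef_rot: [180.0, -0.0, -173.0]
contact_force: [2.2, 0.6, -1.7]
gripper_width: 0.0298
gripper_force: 8.0
```

```bash
python3 st.py; python3 face.py; python3 st.py
```

```text
[ 0.4673 -0.0288  0.0233] F [ 2.19  0.6  -1.66] M [ 0.066 -0.483 -0.029] Mclose -0.488 0.0298 7.999793440103531
[ 76 305 429] [-86.3  70.4  11.8]
[184 268 361] [-55.9  44.6  -0.8]
[202 268 361] [-50.4  46.2  -0.8]
[220 270 360] [-43.8  43.6  -0.7]
[238 269 360] [-38.5  46.8  -0.8]
[256 269 360] [-32.9  48.5  -0.8]
[274 269 360] [-27.3  50.2  -0.8]
tilt(-x down +) -15.0 height at TCP x 37.5
[ 0.4664 -0.029   0.0233] F [ 1.2  -0.03 -2.4 ] M [ 0.034 -0.297 -0.043] Mclose -0.299 0.0303 7.999805510044098
```

Request:
{"op": "jog_arm", "data": {
  "deltas": [
    [[-1,0,0,2,0],[-1,-1.4,-0.17,0,0],[-1,0,0,0,0],[-1,0,0,-2,0],[-1,0.5,0.06,-0.3,0],[-1,0.4,0.05,-0.3,0],[-1,0,0,0,0]]
  ]
}}

```text
time_s: 15.85
tcp_pos: [0.4584, -0.0308, 0.0183]
eef_rot: [-179.9, -0.4, -172.9]
contact_force: [-12.8, 2.0, 22.4]
gripper_width: 0.03
gripper_force: 21.9
```

```bash
python3 st.py; python3 face.py; python3 st.py
```

```text
[ 0.4584 -0.0308  0.0183] F [-12.79   2.03  22.44] M [0.554 4.928 0.275] Mclose 4.825 0.03 21.94007635116577
[106 294 422] [-79.   76.2   9.3]
[214 261 368] [-50.5  64.6  -0.8]
[232 262 367] [-45.1  63.9  -0.8]
[250 264 366] [-39.1  62.   -0.6]
[268 264 365] [-33.7  62.4  -0.8]
[286 265 364] [-27.6  61.6  -0.8]
tilt(-x down +) -16.1 height at TCP x 47.8
[ 0.4583 -0.0308  0.0183] F [-13.12   0.81  22.46] M [0.514 4.866 0.316] Mclose 4.768 0.03 21.608246862888336
```

Request:
{"op": "jog_arm", "data": {
  "deltas": [
    [[-1,0,0,1.5,0],[-1,0.6,0.07,0.5,0],[-1,0,0,0,0],[-1,0,0,0,0]]
  ],
  "force": 8
}}

```text
time_s: 16.4
tcp_pos: [0.4671, -0.029, 0.0373]
eef_rot: [-180.0, -0.1, -173.0]
contact_force: [0.2, 0.9, -5.0]
gripper_width: 0.0299
gripper_force: 8.0
```

```bash
sed -i 's/range(40,290,6)/range(150,290,4)/; s/if not 40<b-a<130/if not 55<b-a<115/' face.py; python3 st.py; python3 face.py; python3 st.py
```

```text
[ 0.4671 -0.029   0.0373] F [ 0.18  0.88 -5.04] M [ 0.02   0.032 -0.036] Mclose 0.029 0.0299 7.998732179403305
[202 295 365] [-41.3   3.5   5.7]
[214 261 368] [-50.8  64.4  -0.8]
[226 262 367] [-47.   63.2  -0.8]
[238 263 367] [-43.5  63.1  -0.7]
[250 264 366] [-39.4  61.8  -0.7]
[262 264 365] [-35.7  61.7  -0.8]
[274 265 365] [-31.8  61.6  -0.7]
[286 265 364] [-27.9  61.5  -0.8]
tilt(-x down +) -4.4 height at TCP x 56.5
[ 0.467  -0.0291  0.0373] F [-0.27  0.01 -5.98] M [ 0.     0.057 -0.046] Mclose 0.057 0.0301 7.998695522546768
```

Request:
{"op": "jog_arm", "data": {
  "deltas": [
    [[-1,0,0,-0.9,0],[-1,0,0,-0.5,0],[-1,0,0,0,0]]
  ],
  "force": 4
}}

```text
time_s: 16.82
tcp_pos: [0.4669, -0.0291, 0.0232]
eef_rot: [-180.0, -0.1, -173.0]
contact_force: [0.2, -0.4, -5.3]
gripper_width: 0.03
gripper_force: 4.0
```

Request:
{"op": "jog_arm", "data": {
  "deltas": [
    [[-1,0,0,0,0],[-1,0,0,0,0],[-1,0,0,0,0]]
  ],
  "force": 3
}}

```text
time_s: 17.2
tcp_pos: [0.4678, -0.0289, 0.0242]
eef_rot: [180.0, 0.0, -173.0]
contact_force: [0.8, 0.6, -4.3]
gripper_width: 0.0299
gripper_force: 3.0
```

```bash
python3 st.py; python3 face.py; python3 st.py
```

```text
[ 0.4678 -0.0289  0.0242] F [ 0.77  0.56 -4.32] M [-0.19   0.058 -0.007] Mclose 0.08 0.0299 2.99983698874712
[210 261 365] [-51.2  60.7  -1.3]
[222 262 368] [-48.5  63.9  -0.7]
[234 262 367] [-45.   63.8  -0.9]
[246 263 366] [-41.   62.6  -0.9]
[258 264 366] [-37.3  62.5  -0.7]
[270 265 365] [-33.1  61.2  -0.7]
[282 266 364] [-28.7  59.9  -0.7]
tilt(-x down +) -8.4 height at TCP x 56.3
[ 0.4677 -0.0289  0.0242] F [-0.03 -0.42 -3.52] M [-0.181  0.032  0.007] Mclose 0.054 0.0299 3.000040166079998
```

Request:
{"op": "jog_arm", "data": {
  "deltas": [
    [[-0.07,0,0,0,0],[-0.07,0,0,0,0],[-0.07,0,0,0.7,0],[-0.07,-1,-0.12,0.7,0],[-0.07,-1.5,-0.18,0,0],[-0.07,-1.5,-0.18,0,0],[-0.07,0,0,0,0]]
  ]
}}

```text
time_s: 18.12
tcp_pos: [0.4258, -0.034, 0.038]
eef_rot: [180.0, -0.0, -173.0]
contact_force: [0.5, 0.3, -0.2]
gripper_width: 0.041
gripper_force: 0.0
```

Run:
```python
from tilt import *
import face
w=r.camera_info('wrist');p=r.get_state()['tcp_pos'];print(p)
for c in [(.4671,-.0289,.077),(.4746,-.0904,.077)]: print('expect seated -x top corners',[np.round(proj(w,np.array(c)+a*.055*e+b*.015*n)) for a,b in [(-1,-1),(-1,1)]])
g=cv2.cvtColor(r.capture('wrist'),cv2.COLOR_BGR2GRAY)
for c in (300,312,325,200): print(c,g[0:150:4,c].tolist())
face.face()
```

```text
[ 0.42580356 -0.03403942  0.03801644]
expect seated -x top corners [array([276., 298.]), array([359., 298.])]
expect seated -x top corners [array([104., 298.]), array([187., 298.])]
300 [239, 238, 238, 238, 239, 237, 239, 239, 240, 240, 240, 240, 239, 241, 241, 241, 241, 242, 241, 242, 242, 247, 155, 159, 156, 160, 159, 161, 161, 162, 162, 162, 163, 165, 163, 167, 158, 161]
312 [238, 237, 240, 239, 239, 239, 241, 240, 240, 242, 239, 240, 241, 240, 240, 240, 242, 247, 253, 157, 159, 160, 158, 161, 164, 163, 158, 161, 166, 161, 163, 164, 167, 166, 164, 162, 166, 166]
325 [239, 237, 239, 239, 239, 240, 238, 240, 240, 240, 240, 238, 240, 241, 252, 159, 160, 162, 158, 162, 163, 154, 161, 160, 159, 161, 168, 164, 163, 161, 161, 160, 162, 161, 161, 164, 160, 164]
200 [216, 214, 215, 217, 218, 221, 221, 226, 49, 62, 63, 62, 51, 243, 241, 241, 239, 239, 240, 242, 240, 239, 241, 241, 242, 241, 242, 242, 242, 241, 241, 243, 241, 242, 243, 242, 244, 163]Traceback (most recent call last):
  File "<stdin>", line 7, in <module>
  File "face.py", line 19, in face
    f=np.polyfit(P[:,3],P[:,4],1); print('tilt(-x down +)',np.degrees(np.arctan(f[0])).round(1),'height at TCP x',(1e3*f[1]).round(1))
                 ~^^^^^
IndexError: too many indices for array: array is 1-dimensional, but 2 were indexed
```

Request:
{"op": "jog_arm", "data": {
  "deltas": [
    [[-1,0,0,0,0],[-1,0,0,0,0],[-1,0,0,0,0],[-1,0.96,0.12,1.26,0],[-1,1.12,0.13,1.12,0],[-1,1.26,0.15,0.95,0],[-1,1.39,0.17,0.76,0],[-1,0,0,0,0]]
  ],
  "force": 5
}}

```text
time_s: 19.23
tcp_pos: [0.4768, -0.0277, 0.0796]
eef_rot: [-180.0, 0.1, -173.0]
contact_force: [-0.5, 0.2, 3.3]
gripper_width: 0.0297
gripper_force: 5.0
```

Request:
{"op": "jog_arm", "data": {
  "deltas": [
    [[-1,0,0,0,0],[-1,0,0,1.5,0],[-1,0,0,2.5,0],[-1,0,0,0,0],[-1,0,0,0,0]]
  ],
  "force": 20
}}

```text
time_s: 19.85
tcp_pos: [0.4735, -0.0282, 0.1175]
eef_rot: [180.0, -0.1, -173.0]
contact_force: [-0.0, 0.3, -5.1]
gripper_width: 0.0299
gripper_force: 20.0
```

```bash
sed -i 's/^    P=np.array(P)/    P=np.array(P)\n    if len(P)<4: print("no face",g[150:300:6,c0].tolist()); return/' face.py; python3 mt.py 4 | head -1; python3 face.py
```

```text
20.05 [ 0.4741 -0.0282  0.1179] Fz -5.15 Mc 0.084 +- 0.01 lever mm -16.3 0.0297
[174 281 350] [-52.3  -2.4  -0.5]
[186 281 350] [-47.3  -0.9  -0.5]
[198 281 351] [-42.9   3.   -0.3]
[210 280 351] [-38.6   6.9  -0.5]
[222 279 352] [-35.   12.9  -0.5]
[234 278 353] [-31.6  18.7  -0.5]
[246 278 353] [-27.1  20.   -0.5]
[258 277 354] [-24.   25.4  -0.5]
[270 276 356] [-21.7  32.4  -0.3]
[282 276 356] [-17.5  33.6  -0.3]
tilt(-x down +) 48.6 height at TCP x 52.9
```

Request:
{"op": "jog_arm", "data": {
  "deltas": [
    [[-1,0,0,-2,0],[-1,0,0,-2,0],[-1,-1.39,-0.17,-0.8,0],[-1,-1.26,-0.15,-1.0,0],[-1,-1.12,-0.13,-1.1,0],[-1,-1.0,-0.12,-1.2,0],[-1,0,0,0,0]]
  ],
  "force": 7
}}

```text
time_s: 20.98
tcp_pos: [0.4261, -0.034, 0.0373]
eef_rot: [-180.0, -0.1, -173.0]
contact_force: [-0.8, -0.9, -3.6]
gripper_width: 0.0299
gripper_force: 7.0
```

```bash
python3 mt.py 2 | head -1; python3 face.py|tail -3
```

```text
21.075 [ 0.4275 -0.0337  0.038 ] Fz -2.81 Mc 0.383 +- 0.018 lever mm -136.4 0.0298
no face [163, 162, 163, 162, 162, 163, 165, 106, 105, 104, 106, 106, 107, 106, 107, 107, 107, 108, 108, 110, 109, 114, 153, 152, 151]
```

Request:
{"op": "jog_arm", "data": {
  "deltas": [
    [[-0.07,0,0,0,0],[-0.07,0,0,0,0],[-0.07,0,0,2,0],[-0.07,0,0,3,0],[-0.07,3,-1,1,0],[-0.07,3,-2,0,0],[-0.07,2.7,-2,0,0],[-0.07,0,0,0,0]]
  ]
}}

```text
time_s: 22.12
tcp_pos: [0.5161, -0.0847, 0.0978]
eef_rot: [-180.0, 0.0, -173.0]
contact_force: [0.3, 0.3, 0.1]
gripper_width: 0.0407
gripper_force: 0.0
```

```bash
cat > chk.py <<'E'
# compare seated cartons with expectation in the wrist picture: top-face edges along scanlines
from tilt import *
w=r.camera_info('wrist');im=r.capture('wrist');p=r.get_state()['tcp_pos'];print(p.round(4),r.get_state()['time_s'])
g=cv2.cvtColor(im,cv2.COLOR_BGR2GRAY)
for k_,c in dict(L=(.4671,-.0289,.077),M=(.4746,-.0904,.077),R=(.4821,-.152,.077)).items():
    q=[np.round(proj(w,np.array(c)+a*.055*e+b*.015*n)).astype(int).tolist() for a,b in [(-1,-1),(-1,1),(1,1),(1,-1)]]; print(k_,q)
    u,v=proj(w,np.array(c)-.055*e); u=int(u);v=int(v)
    if 5<u<635: print(' col',u,'v from',v-30,g[max(v-30,0):v+30:3,u].tolist())
    u,v=proj(w,np.array(c)-.03*e); u=int(u);v=int(v)
    if 50<u<590: print(' row',v,'u from',u-60,g[v,u-60:u+60:4].tolist())
E
python3 chk.py
```

```text
[ 0.5147 -0.0842  0.0976] 22.175
L [[422, 67], [490, 67], [464, 296], [406, 296]]
 col 455 v from 36 [150, 148, 149, 155, 147, 150, 149, 154, 149, 151, 151, 153, 148, 151, 150, 154, 148, 153, 154, 150]
 row 125 u from 390 [52, 75, 74, 71, 71, 72, 74, 73, 137, 153, 153, 147, 148, 153, 153, 154, 150, 156, 158, 146, 151, 148, 154, 152, 151, 163, 158, 161, 158, 158]
M [[281, 67], [349, 67], [344, 296], [286, 296]]
 col 314 v from 36 [239, 241, 242, 240, 241, 242, 242, 241, 251, 81, 85, 46, 54, 40, 148, 160, 159, 159, 157, 159]
 row 125 u from 254 [55, 52, 98, 104, 105, 51, 59, 159, 153, 156, 157, 156, 157, 160, 157, 163, 162, 158, 160, 153, 155, 160, 136, 54, 53, 104, 110, 43, 51, 48]
R [[140, 67], [208, 67], [224, 296], [165, 296]]
 col 173 v from 36 [238, 239, 239, 237, 239, 239, 241, 240, 240, 56, 88, 10, 99, 94, 133, 242, 240, 238, 238, 241]
 row 125 u from 119 [241, 240, 241, 242, 243, 241, 242, 242, 240, 241, 242, 242, 241, 242, 240, 242, 241, 242, 243, 242, 241, 241, 249, 76, 79, 81, 77, 80, 72, 75]
```

Run:
```python
from tilt import *
w=r.camera_info('wrist');im=r.capture('wrist');g=cv2.cvtColor(im,cv2.COLOR_BGR2GRAY);p=r.get_state()['tcp_pos']
for u in (430,445,460,475): print(u,g[0:300:5,u].tolist())
for v in (10,30,50,90,200,260): print(v,g[v,395:535:4].tolist())
```

```text
430 [236, 236, 238, 96, 191, 135, 135, 140, 138, 144, 145, 148, 151, 150, 156, 150, 152, 155, 150, 154, 155, 154, 154, 155, 153, 154, 157, 152, 152, 156, 153, 150, 153, 153, 157, 150, 154, 155, 153, 151, 151, 153, 157, 150, 153, 149, 151, 155, 152, 154, 148, 92, 43, 28, 210, 243, 242, 243, 243, 0]
445 [237, 236, 238, 191, 237, 236, 149, 152, 146, 143, 150, 148, 153, 151, 148, 148, 154, 154, 154, 152, 154, 154, 156, 153, 152, 151, 153, 157, 152, 154, 150, 152, 154, 155, 153, 154, 157, 152, 152, 151, 153, 154, 151, 154, 151, 158, 152, 151, 152, 251, 242, 90, 33, 30, 239, 243, 242, 243, 243, 0]
460 [235, 237, 236, 241, 230, 237, 236, 238, 147, 155, 147, 153, 148, 149, 149, 151, 150, 152, 151, 153, 159, 151, 148, 152, 152, 155, 150, 150, 156, 152, 150, 151, 157, 151, 155, 152, 152, 151, 150, 151, 151, 151, 148, 150, 150, 151, 156, 153, 147, 239, 240, 225, 242, 242, 243, 243, 243, 242, 243, 0]
475 [235, 236, 238, 241, 220, 235, 237, 236, 143, 149, 148, 150, 151, 150, 152, 149, 146, 149, 147, 152, 155, 155, 152, 152, 153, 150, 154, 152, 156, 148, 156, 151, 149, 150, 152, 153, 150, 152, 152
[... 440 characters left out ...]
 237, 185, 188]
50 [161, 64, 71, 62, 66, 70, 65, 67, 110, 150, 149, 151, 149, 146, 149, 150, 150, 145, 149, 145, 148, 145, 148, 148, 151, 146, 134, 158, 152, 152, 155, 150, 154, 154, 157]
90 [65, 70, 73, 73, 69, 71, 70, 114, 147, 154, 149, 152, 152, 146, 151, 154, 148, 149, 152, 153, 147, 150, 152, 155, 135, 158, 156, 158, 158, 157, 156, 156, 158, 156, 156]
200 [78, 69, 69, 73, 82, 152, 148, 149, 151, 156, 152, 154, 153, 153, 147, 150, 149, 152, 152, 146, 162, 157, 162, 245, 243, 242, 242, 243, 242, 241, 242, 242, 241, 241, 243]
260 [53, 47, 48, 39, 40, 46, 46, 46, 47, 49, 42, 43, 38, 36, 254, 243, 243, 243, 243, 243, 242, 244, 243, 242, 243, 243, 244, 244, 243, 242, 243, 242, 242, 242, 241]
```

Run:
```python
from tilt import *
w=r.camera_info('wrist')
for v,a,b in [(38,429,501),(50,427,499),(90,423,491),(200,415,475),(245,413,470)]:
    o,d1=ray(w,a,v); _,d2=ray(w,b,v); t=.03/np.linalg.norm(d2-d1); q=o+t*(d1+d2)/2
    rel=q-np.array([.4671,-.0289,0]); print(v,'along',(1e3*rel@e).round(1),'across',(1e3*rel@n).round(1),'z',(1e3*q[2]).round(1))
```

```text
38 along -67.4 across 1.5 z 84.4
50 along -62.7 across 0.6 z 85.8
90 along -47.2 across 1.6 z 79.6
200 along 4.3 across 4.0 z 69.1
245 along 29.2 across 5.6 z 65.0
```

Request:
{"op": "jog_arm", "data": {
  "deltas": [
    [[-0.07,-2.2,2,0,0],[-0.07,-2.1,2,0,0],[-0.07,-2,1.6,-1,0],[-0.07,0,0,-2,0],[-0.07,0,0,-2,0],[-0.07,0,0,-1,0],[-0.07,0,0,0,0]]
  ]
}}

```text
time_s: 23.1
tcp_pos: [0.4506, -0.0277, 0.0376]
eef_rot: [-180.0, -0.1, -172.9]
contact_force: [-0.3, -0.0, -0.6]
gripper_width: 0.0406
gripper_force: 0.0
```

Request:
{"op": "jog_arm", "data": {
  "deltas": [
    [[-1,0,0,0,0],[-1,0,0,0,0],[-1,0,0,0,0],[-1,0,0,1.5,0],[-1,0,0,1.5,0],[-1,1.0,0.12,0,0],[-1,0.8,0.1,0,0],[-1,0,0,0,0]]
  ],
  "force": 8
}}

```text
time_s: 24.1
tcp_pos: [0.4695, -0.0255, 0.067]
eef_rot: [-180.0, -0.1, -173.0]
contact_force: [-0.4, -0.6, -5.2]
gripper_width: 0.03
gripper_force: 8.0
```

```bash
python3 mt.py 2 | head -1; python3 face.py
```

```text
24.2 [ 0.4685 -0.0257  0.067 ] Fz -4.7 Mc 0.029 +- 0.008 lever mm -6.1 0.0302
[182 268 358] [-55.7  40.1  -1.4]
[194 269 360] [-52.2  42.7  -0.9]
[206 269 360] [-48.5  43.8  -0.9]
[218 270 359] [-44.   42.   -0.9]
[230 271 359] [-39.7  41.6  -0.7]
[242 271 358] [-35.3  41.2  -0.8]
[254 272 358] [-30.9  40.8  -0.7]
[266 272 357] [-26.3  40.5  -0.8]
[278 273 356] [-21.   38.4  -0.8]
tilt(-x down +) -6.5 height at TCP x 37.3
```

Request:
{"op": "jog_arm", "data": {
  "deltas": [
    [[-1,0,-0.25,-0.8,0],[-1,0,0,-1,0],[-1,0,0,-0.9,0],[-1,0,0,0,0],[-0.07,0,0,0,0],[-0.07,0,0,0,0],[-0.07,0,0,0,0],[-0.07,2,0,3,0]]
  ]
}}

```text
time_s: 25.25
tcp_pos: [0.4869, -0.0285, 0.0699]
eef_rot: [-180.0, -0.2, -173.0]
contact_force: [0.2, 0.4, 0.8]
gripper_width: 0.0408
gripper_force: 0.0
```

Request:
{"op": "jog_arm", "data": {
  "deltas": [
    [[-0.07,2.5,-2,3,0],[-0.07,0,-2,0,0],[-0.07,0,-2,0,0],[-0.07,0,0,0,0]]
  ]
}}

```text
time_s: 25.75
tcp_pos: [0.5142, -0.0889, 0.1011]
eef_rot: [-180.0, 0.0, -173.1]
contact_force: [-0.5, -0.1, 0.5]
gripper_width: 0.041
gripper_force: 0.0
```

```bash
cat > edges.py <<'E'
from tilt import *
def fit(name,c):
    # trace left/right edges of the seated carton's top face, give 3D points along it
    w=r.camera_info('wrist');g=cv2.GaussianBlur(cv2.cvtColor(r.capture('wrist'),cv2.COLOR_BGR2GRAY),(3,3),0)
    for s in (-.06,-.055,-.05,-.04,-.02,0,.02,.035):
        u,v=proj(w,np.array(c)+s*e); u=int(u);v=int(v)
        if not(0<v<290 and 60<u<580): continue
        x=g[v].astype(int)
        a=u; 
        while a>u-60 and abs(x[a-1]-x[u])<14: a-=1
        b=u
        while b<u+60 and abs(x[b+1]-x[u])<14: b+=1
        o,d1=ray(w,a-.5,v);_,d2=ray(w,b+.5,v);t=.03/np.linalg.norm(d2-d1);q=o+t*(d1+d2)/2;rel=q-np.array([*c[:2],0])
        print(name,v,(a,b),x[u],'along',(1e3*rel@e).round(1),'across',(1e3*rel@n).round(1),'z',(1e3*q[2]).round(1))
    u0,v0=proj(w,np.array(c)-.055*e); print(' expect end v',round(v0),'col',int(u0),g[max(0,int(v0)-32):int(v0)+32:4,int(u0)].tolist())
if __name__=='__main__':
    import sys; C=dict(L=(.4671,-.0289,.077),M=(.4746,-.0904,.077),R=(.4821,-.152,.077))
    print(r.get_state()['time_s'],r.get_state()['tcp_pos'].round(4))
    for k_ in sys.argv[1]: fit(k_,C[k_])
E
python3 edges.py LM
```

```text
25.75 [ 0.5142 -0.0889  0.1011]
L 61 (447, 505) 96 along -63.0 across 15.9 z 49.0
L 73 (437, 501) 152 along -55.5 across 5.1 z 71.8
L 84 (435, 499) 152 along -50.6 across 4.2 z 73.2
L 107 (433, 496) 153 along -40.5 across 4.1 z 73.1
L 152 (428, 489) 155 along -19.7 across 3.5 z 72.6
L 193 (424, 484) 151 along -0.1 across 2.4 z 75.0
L 233 (419, 478) 153 along 19.7 across 0.8 z 77.3
L 261 (441, 467) 241 along 121.4 across 88.4 z -160.5
 expect end v 73 col 461 [153, 157, 156, 156, 148, 95, 146, 152, 152, 153, 152, 152, 153, 151, 152, 153]
M 60 (322, 324) 206 along -516.3 across 77.8 z -4265.6
M 72 (300, 382) 22 along -52.2 across 6.0 z 116.3
M 84 (306, 349) 147 along -55.9 across 5.2 z -25.9
M 107 (288, 348) 160 along -40.4 across -1.9 z 62.4
M 151 (289, 347) 162 along -19.0 across -1.9 z 61.5
M 193 (290, 347) 160 along 2.1 across -1.6 z 64.0
M 233 (291, 347) 159 along 23.0 across -1.3 z 66.3
M 261 (292, 347) 157 along 38.5 across -1.0 z 66.8
 expect end v 73 col 322 [241, 240, 241, 241, 241, 206, 161, 41, 22, 50, 49, 147, 158, 162, 160, 160]
```

Run:
```python
from tilt import *
g=cv2.cvtColor(cv2.imread('pics/w1.png'),cv2.COLOR_BGR2GRAY)
for n_,u in (('L',375),('L',386),('L',397),('M',285),('M',296),('M',308),('R',196),('R',206),('R',216)): print(n_,u,list(zip(range(136,184,3),g[136:184:3,u].tolist())))
w=r.camera_info('wrist');g=cv2.cvtColor(r.capture('wrist'),cv2.COLOR_BGR2GRAY)
for u in (445,455,465,475,482,495,300,322,340,165): print(u,list(zip(range(46,104,3),g[46:104:3,u].tolist())))
```

```text
L 375 [(136, 149), (139, 151), (142, 24), (145, 41), (148, 48), (151, 80), (154, 79), (157, 76), (160, 81), (163, 143), (166, 148), (169, 147), (172, 145), (175, 146), (178, 147), (181, 143)]
L 386 [(136, 148), (139, 150), (142, 25), (145, 38), (148, 47), (151, 69), (154, 82), (157, 81), (160, 83), (163, 125), (166, 148), (169, 145), (172, 148), (175, 145), (178, 146), (181, 145)]
L 397 [(136, 148), (139, 150), (142, 28), (145, 43), (148, 52), (151, 47), (154, 47), (157, 80), (160, 81), (163, 135), (166, 151), (169, 145), (172, 149), (175, 144), (178, 149), (181, 151)]
M 285 [(136, 152), (139, 156), (142, 38), (145, 51), (148, 47), (151, 48), (154, 67), (157, 76), (160, 82), (163, 81), (166, 130), (169, 143), (172, 146), (175, 146), (178, 145), (181, 151)]
M 296 [(136, 149), (139, 154), (142, 26), (145, 52), (148, 44), (151, 42), (154, 67), (157, 79), (160, 85), (163, 85), (166, 87), (169, 145), (172, 146), (175, 145), (178, 142), (181, 139)]
M 308 [(136, 150), (139, 156), (142, 27), (145, 54), (148, 45), (151, 41), (154, 66), (157, 82), (160, 81), (163, 82), (166, 93), (169, 145), (
[... 2159 characters left out ...]
(97, 159), (100, 158), (103, 158)]
322 [(46, 240), (49, 240), (52, 241), (55, 241), (58, 243), (61, 148), (64, 157), (67, 27), (70, 40), (73, 24), (76, 49), (79, 47), (82, 97), (85, 158), (88, 163), (91, 158), (94, 160), (97, 162), (100, 158), (103, 161)]
340 [(46, 156), (49, 159), (52, 156), (55, 161), (58, 161), (61, 163), (64, 162), (67, 33), (70, 47), (73, 30), (76, 46), (79, 50), (82, 116), (85, 157), (88, 161), (91, 163), (94, 163), (97, 161), (100, 154), (103, 157)]
165 [(46, 238), (49, 241), (52, 240), (55, 240), (58, 242), (61, 238), (64, 241), (67, 255), (70, 85), (73, 28), (76, 88), (79, 77), (82, 223), (85, 241), (88, 238), (91, 240), (94, 239), (97, 239), (100, 240), (103, 239)]
```

Run:
```python
from tilt import *
w=r.camera_info('wrist');g=cv2.cvtColor(r.capture('wrist'),cv2.COLOR_BGR2GRAY)
for nm,c in dict(L=(.4671,-.0289,.077),M=(.4746,-.0904,.077)).items():
  for s in (-.04,-.01,.02):
    A=[proj(w,np.array(c)+s*e+b*.015*n) for b in (-1,1)]; v=int(A[0][1]); print(nm,v,np.round([A[0][0],A[1][0]],1), 'L edge',g[v,int(A[0][0])-10:int(A[0][0])+11:1].tolist(),'R edge',g[v,int(A[1][0])-10:int(A[1][0])+11:1].tolist())
for u in (430,440,450,458): print(u,g[215:292:3,u].tolist())
print(np.round([proj(w,np.array((.4671,-.0289,.077))+.055*e+b*.015*n) for b in (-1,1)]))
```

```text
L 107 [423.5 488.8] L edge [71, 76, 72, 71, 67, 74, 73, 74, 66, 70, 67, 71, 72, 70, 72, 81, 124, 141, 147, 148, 154] R edge [147, 156, 147, 152, 152, 153, 150, 151, 154, 151, 154, 153, 153, 153, 152, 153, 139, 129, 136, 150, 160]
L 173 [418.8 481.3] L edge [73, 72, 75, 66, 75, 77, 76, 77, 68, 68, 74, 69, 72, 83, 128, 136, 143, 150, 154, 151, 154] R edge [153, 154, 154, 153, 153, 154, 148, 154, 154, 153, 155, 159, 153, 142, 137, 156, 163, 162, 160, 162, 161]
L 233 [414.5 474.4] L edge [72, 69, 74, 75, 67, 73, 75, 68, 76, 74, 71, 86, 141, 144, 149, 153, 151, 155, 152, 157, 155] R edge [155, 155, 150, 156, 153, 151, 152, 149, 153, 153, 149, 157, 163, 160, 161, 153, 201, 251, 246, 243, 242]
M 107 [288.6 354. ] L edge [98, 98, 96, 98, 101, 95, 94, 121, 149, 150, 161, 160, 161, 162, 164, 157, 163, 159, 158, 159, 159] R edge [160, 157, 160, 161, 154, 134, 96, 48, 50, 52, 54, 56, 55, 55, 55, 55, 54, 53, 54, 54, 48]
M 172 [289.6 352.2] L edge [81, 51, 51, 52, 54, 52, 43, 65, 140, 153, 153, 159, 163, 163, 161, 158, 160, 160, 161, 161, 162] R edge [162, 157, 162, 161, 153, 141, 110, 48, 50, 51, 52, 57, 55, 56, 90, 98, 107, 117, 118, 110, 101]
M 232 [290.6 350.6] L edge [97, 74, 73, 77, 72, 68, 67, 64, 93, 145, 148, 158, 161, 156, 157, 158, 155, 155, 159, 157, 158] R edge [159, 160, 159, 160, 154, 161, 159, 127, 47, 64, 65, 64, 73, 65, 66, 76, 96, 100, 109, 109, 108]
430 [154, 156, 158, 155, 151, 149, 150, 151, 154, 156, 158, 151, 157, 155, 147, 154, 148, 147, 151, 149, 149, 150, 158, 243, 243, 243]
440 [150, 154, 151, 153, 152, 153, 155, 150, 156, 151, 151, 145, 150, 147, 151, 148, 145, 153, 157, 150, 150, 151, 241, 243, 242, 244]
450 [151, 151, 153, 152, 154, 153, 153, 154, 148, 251, 240, 240, 240, 240, 240, 240, 127, 150, 154, 151, 154, 152, 135, 244, 244, 243]
458 [153, 151, 153, 150, 155, 154, 151, 152, 153, 187, 240, 241, 238, 242, 239, 241, 241, 155, 147, 156, 149, 252, 141, 253, 242, 243]
[[410. 297.]
 [467. 297.]]
```

Request:
{"op": "jog_arm", "data": {
  "deltas": [
    [[-0.07,0.3,0.2,-2,0],[-0.07,0,0,-2.5,0],[-0.07,0,0,-1.8,0],[-1,0,0,0,0],[-1,0,0,0,0],[-1,0,0,0,0]]
  ],
  "force": 8
}}

```text
time_s: 26.7
tcp_pos: [0.5173, -0.0858, 0.0384]
eef_rot: [180.0, 0.0, -173.0]
contact_force: [-0.7, -0.1, -3.1]
gripper_width: 0.0299
gripper_force: 8.0
```

Request:
{"op": "jog_arm", "data": {
  "deltas": [
    [[-1,-0.96,-0.12,1.26,0],[-1,-1.12,-0.13,1.12,0],[-1,-1.26,-0.15,0.95,0],[-1,-1.39,-0.17,0.76,0],[-1,0,0,0,0]]
  ]
}}

```text
time_s: 27.32
tcp_pos: [0.4699, -0.0917, 0.0803]
eef_rot: [180.0, 0.2, -172.9]
contact_force: [2.6, -0.5, 3.8]
gripper_width: 0.0299
gripper_force: 8.0
```

Request:
{"op": "jog_arm", "data": {
  "deltas": [
    [[-1,0,0,1.5,0],[-1,0,0,2.5,0],[-1,0,0,0,0],[-1,0,0,0,0],[-1,0,0,0,0]]
  ],
  "force": 20
}}

```text
time_s: 27.95
tcp_pos: [0.4688, -0.0918, 0.1174]
eef_rot: [180.0, -0.1, -173.0]
contact_force: [0.0, 0.1, -5.0]
gripper_width: 0.0301
gripper_force: 20.0
```

```bash
python3 mt.py 4 | head -1; python3 face.py
```

```text
28.15 [ 0.4696 -0.0917  0.1182] Fz -5.13 Mc -0.153 +- 0.014 lever mm 29.9 0.0298
[150 283 347] [-60.9 -19.5  -0.7]
[162 283 347] [-55.6 -18.   -0.7]
[174 283 348] [-50.7 -13.4  -0.5]
[186 282 348] [-46.   -9.   -0.7]
[198 282 349] [-41.4  -4.7  -0.5]
[210 281 349] [-36.9  -0.6  -0.7]
[222 281 350] [-32.6   3.5  -0.5]
[234 280 350] [-28.4   7.4  -0.7]
[246 280 351] [-24.3  11.2  -0.5]
[258 280 355] [-22.6  21.4   0.3]
[270 280 354] [-17.3  20.7   0.1]
[282 276 352] [-14.4  26.1  -1.1]
tilt(-x down +) 44.6 height at TCP x 37.8
```

Request:
{"op": "jog_arm", "data": {
  "deltas": [
    [[-1,-2.0,-0.24,-0.5,0],[-1,0,0,-1.5,0],[-1,0,0,-1.1,0],[-1,2.0,0.25,-0.75,0],[-1,1.9,0.23,-1.1,0],[-1,1.7,0.2,-1.45,0],[-1,1.2,0.15,-1.5,0],[-1,0,0,0,0]]
  ],
  "force": 7
}}

```text
time_s: 29.2
tcp_pos: [0.5215, -0.0853, 0.04]
eef_rot: [-180.0, 0.2, -172.9]
contact_force: [2.6, 0.2, -0.2]
gripper_width: 0.0297
gripper_force: 7.0
```

```bash
python3 mt.py 2 | head -1; python3 face.py|tail -4; python3 edges.py ML
```

```text
29.3 [ 0.5194 -0.0856  0.04  ] Fz -0.27 Mc -0.87 +- 0.016 lever mm 3218.6 0.0301
[258 273 357] [-28.6  37.9  -0.7]
[270 273 358] [-25.1  40.8  -0.5]
[282 273 358] [-21.1  42.   -0.5]
tilt(-x down +) 15.6 height at TCP x 46.4
29.35 [ 0.5189 -0.0857  0.0401]
M 20 (259, 379) 239 along -55.5 across -0.5 z 102.7
M 38 (318, 324) 227 along -327.4 across 23.8 z -1756.7
M 56 (259, 324) 90 along -57.5 across -12.2 z 11.1
M 90 (296, 379) 52 along -40.9 across 6.6 z 59.0
M 154 (272, 357) 161 along -19.4 across -1.6 z 69.1
M 213 (273, 357) 162 along 0.7 across -1.4 z 73.4
M 267 (273, 357) 163 along 19.0 across -1.4 z 78.9
 expect end v 39 col 319 [238, 238, 239, 239, 239, 239, 239, 239, 227, 72, 80, 31, 88, 81, 54, 50]
L 22 (521, 546) 228 along -131.7 across 187.8 z -316.2
L 40 (487, 581) 146 along -55.7 across 5.5 z 73.7
L 58 (485, 578) 147 along -50.4 across 5.5 z 73.7
L 92 (480, 572) 149 along -40.1 across 4.5 z 75.3
L 155 (471, 559) 154 along -20.1 across 3.9 z 74.9
L 214 (462, 558) 153 along -3.8 across -3.2 z 91.9
L 268 (453, 534) 152 along 20.7 across 1.9 z 74.5
 expect end v 41 col 521 [235, 234, 235, 236, 189, 232, 236, 150, 146, 146, 147, 147, 149, 149, 149, 150]
```

```bash
cat > xe.py <<'E'
from tilt import *
# the row where the held carton's top face begins and its place
w=r.camera_info('wrist');g=cv2.GaussianBlur(cv2.cvtColor(r.capture('wrist'),cv2.COLOR_BGR2GRAY),(3,3),0).astype(int);p=r.get_state()['tcp_pos']
v=280
while v>20 and abs(g[v-1,312]-g[280,312])<20 : v-=1
def pt(v):
    x=g[v];a=b=312
    while abs(x[a-1]-x[312])<16:a-=1
    while abs(x[b+1]-x[312])<16:b+=1
    o,d1=ray(w,a-.5,v);_,d2=ray(w,b+.5,v);t=.03/np.linalg.norm(d2-d1);q=o+t*(d1+d2)/2-p; return q@e,q[2]
R_=range(v+4,284,4); P=np.array([pt(k_) for k_ in R_]); f=np.polyfit(P[:,0],P[:,1],1)
o,d=ray(w,312,v); q=o-p; s=(f[1]+f[0]*(q@e)-q[2])/(d[2]-f[0]*(d@e)); x=q+s*d
print('edge v',v,'edge rel TCP along,z mm',(1e3*x@e).round(1),(1e3*x[2]).round(1),'tilt',np.degrees(np.arctan(f[0])).round(1),p.round(4))
E
python3 xe.py
```

```text
edge v 113 edge rel TCP along,z mm -77.4 25.6 tilt 14.2 [ 0.5182 -0.0858  0.0402]
```

Request:
{"op": "jog_arm", "data": {
  "deltas": [
    [[-1,0,0,0,0],[-1,0,0,2,0],[-1,-1.7,-0.2,1,0],[-1,-1.7,-0.2,0,0],[-1,0,0,-1.5,0],[-1,0,0,-1.4,0]]
  ],
  "force": 25
}}

```text
time_s: 30.25
tcp_pos: [0.4827, -0.09, 0.0399]
eef_rot: [180.0, -0.0, -173.0]
contact_force: [8.3, 0.7, 11.7]
gripper_width: 0.0299
gripper_force: 25.0
```

Request:
{"op": "jog_arm", "data": {
  "deltas": [
    [[-1,0.3,0.04,-0.6,0],[-1,0.3,0.04,-0.6,0],[-1,0.2,0.02,-0.5,0],[-1,0,0,0,0]]
  ],
  "force": 6
}}

```text
time_s: 30.75
tcp_pos: [0.4921, -0.0887, 0.0234]
eef_rot: [180.0, -0.0, -173.0]
contact_force: [0.9, 0.9, -1.0]
gripper_width: 0.0297
gripper_force: 6.0
```

```bash
python3 mt.py 2 | head -1; python3 xe.py
```

```text
30.85 [ 0.4915 -0.0888  0.0235] Fz -0.04 Mc -1.139 +- 0.153 lever mm 29755.0 0.0298
edge v 124 edge rel TCP along,z mm -74.4 44.3 tilt 2.2 [ 0.4914 -0.0888  0.0236]
```

Request:
{"op": "jog_arm", "data": {
  "deltas": [
    [[-1,0.3,0.04,0,0],[-1,0.3,0.04,0,0]]
  ]
}}

```text
time_s: 31.15
tcp_pos: [0.4963, -0.0883, 0.0233]
eef_rot: [180.0, -0.2, -173.0]
contact_force: [-1.8, -0.9, -1.0]
gripper_width: 0.0304
gripper_force: 6.0
```

Request:
{"op": "jog_arm", "data": {
  "deltas": [
    [[-1,0,0,0,0],[-1,0,0,1,0],[-1,0,0,1,0],[-1,0,0,0,0],[-1,0,0,0,0]]
  ],
  "force": 30
}}

```text
time_s: 31.78
tcp_pos: [0.4979, -0.0879, 0.044]
eef_rot: [180.0, 0.0, -173.0]
contact_force: [0.5, -0.1, -5.0]
gripper_width: 0.0299
gripper_force: 30.0
```

```bash
python3 mt.py 5 | head -1; python3 xe.py
```

```text
32.025 [ 0.4977 -0.088   0.0436] Fz -4.95 Mc -0.228 +- 0.007 lever mm 46.1 0.0296
edge v 124 edge rel TCP along,z mm -74.4 43.9 tilt 2.5 [ 0.4977 -0.088   0.0436]
```

Request:
{"op": "jog_arm", "data": {
  "deltas": [
    [[-1,0,0,-1,0],[-1,0,0,-1.05,0],[-0.07,0,0,0,0],[-0.07,0,0,0,0],[-0.07,0,0,1,0],[-0.07,0,0,3,0],[-0.07,0.7,-1.5,2,0],[-0.07,1,-2.2,0,0]]
  ],
  "force": 8
}}

```text
time_s: 33.08
tcp_pos: [0.5166, -0.125, 0.0863]
eef_rot: [-180.0, 0.3, -172.9]
contact_force: [0.9, 0.6, 0.7]
gripper_width: 0.0411
gripper_force: 0.0
```

Request:
{"op": "jog_arm", "data": {
  "deltas": [
    [[-0.07,1,-2.2,0,0],[-0.07,0,0,0,0]]
  ]
}}

```text
time_s: 33.33
tcp_pos: [0.5255, -0.1481, 0.084]
eef_rot: [-180.0, 0.1, -173.1]
contact_force: [0.5, 0.8, -0.2]
gripper_width: 0.0407
gripper_force: 0.0
```

Run:
```python
from tilt import *
w=r.camera_info('wrist');g=cv2.cvtColor(r.capture('wrist'),cv2.COLOR_BGR2GRAY);s=r.get_state();print(s['time_s'],s['tcp_pos'].round(4))
for nm,c in dict(M=(.4746,-.0904,.077),R=(.4821,-.152,.077)).items():
  for k_ in (-.03,.01):
    A=[proj(w,np.array(c)+k_*e+b*.015*n) for b in (-1,1)]; v=int(A[0][1]); print(nm,v,np.round([A[0][0],A[1][0]],1),g[v,int(A[0][0])-12:int(A[1][0])+14:2].tolist())
  u,v=proj(w,np.array(c)-.055*e); u=int(u);v=int(v); print('  end',u,v,g[v-24:v+27:3,u].tolist())
```

```text
33.375 [ 0.5249 -0.1475  0.0838]
M 122 [430.5 501.1] [77, 72, 74, 75, 74, 97, 143, 157, 161, 158, 158, 159, 158, 157, 161, 155, 159, 161, 157, 162, 158, 155, 157, 154, 162, 158, 160, 157, 158, 157, 155, 156, 158, 155, 158, 154, 157, 162, 158, 146, 128, 43, 50, 51, 78, 96, 113, 111, 78]
M 214 [423.6 489.8] [74, 68, 75, 71, 71, 76, 69, 147, 158, 162, 163, 162, 159, 158, 159, 158, 163, 157, 163, 158, 162, 157, 163, 163, 161, 159, 161, 160, 159, 157, 161, 161, 162, 163, 157, 157, 161, 165, 156, 162, 166, 28, 79, 95, 113, 112]
  end 472 59 [239, 239, 239, 240, 243, 227, 162, 40, 41, 15, 53, 50, 50, 144, 161, 152, 155]
R 122 [284.3 355. ] [160, 60, 50, 52, 59, 149, 162, 162, 163, 156, 159, 159, 157, 164, 160, 152, 159, 160, 161, 159, 158, 157, 157, 158, 164, 166, 163, 157, 156, 154, 160, 154, 157, 158, 160, 157, 161, 151, 147, 100, 51, 51, 48, 74, 98, 115, 115, 92, 56]
R 214 [286.2 352.6] [110, 92, 41, 53, 45, 146, 154, 158, 158, 160, 155, 160, 158, 156, 164, 160, 160, 160, 161, 157, 159, 157, 159, 155, 157, 156, 156, 162, 161, 160, 165, 159, 154, 160, 155, 157, 161, 161, 37, 52, 48, 71, 105, 110, 112, 88]
  end 319 58 [239, 240, 239, 242, 241, 242, 241, 147, 84, 83, 17, 53, 45, 146, 157, 158, 157]
```

Request:
{"op": "jog_arm", "data": {
  "deltas": [
    [[-0.07,0,0,-2.5,0],[-0.07,0,0,-2.05,0],[-1,0,0,0,0],[-1,0,0,0,0],[-1,0,0,0,0]]
  ],
  "force": 9
}}

```text
time_s: 34.0
tcp_pos: [0.5249, -0.1468, 0.0384]
eef_rot: [180.0, 0.0, -173.0]
contact_force: [-0.0, 0.3, -2.4]
gripper_width: 0.0301
gripper_force: 8.9
```

Request:
{"op": "jog_arm", "data": {
  "deltas": [
    [[-1,-0.96,-0.12,1.26,0],[-1,-1.12,-0.13,1.12,0],[-1,-1.26,-0.15,0.95,0],[-1,-1.1,-0.13,0.76,0],[-1,0,0,0,0]]
  ]
}}

```text
time_s: 34.62
tcp_pos: [0.4796, -0.1524, 0.0796]
eef_rot: [180.0, 0.1, -173.0]
contact_force: [0.5, -0.0, -1.2]
gripper_width: 0.03
gripper_force: 9.0
```

Request:
{"op": "jog_arm", "data": {
  "deltas": [
    [[-1,0,0,0.5,0],[-1,0,0,2,0],[-1,0,0,1.5,0],[-1,0,0,0,0],[-1,0,0,0,0]]
  ],
  "force": 25
}}

```text
time_s: 35.25
tcp_pos: [0.48, -0.1521, 0.118]
eef_rot: [180.0, -0.0, -173.0]
contact_force: [-0.4, -1.1, -4.8]
gripper_width: 0.03
gripper_force: 25.0
```

```bash
python3 mt.py 3 | head -1; python3 xe.py
```

```text
35.4 [ 0.48   -0.1523  0.118 ] Fz -4.72 Mc -0.175 +- 0.03 lever mm 37.0 0.0298
edge v 105 edge rel TCP along,z mm -80.8 -16.4 tilt 28.7 [ 0.4801 -0.1523  0.118 ]
```

Request:
{"op": "jog_arm", "data": {
  "deltas": [
    [[-1,0,0,-1.7,0],[-1,0,0,-1.6,0]]
  ]
}}

```text
time_s: 35.7
tcp_pos: [0.4804, -0.1523, 0.0851]
eef_rot: [180.0, 0.0, -173.0]
contact_force: [-0.2, 0.4, -4.7]
gripper_width: 0.0296
gripper_force: 25.0
```

Request:
{"op": "jog_arm", "data": {
  "deltas": [
    [[-1,0.6,0.07,-0.55,0],[-1,0.6,0.07,-0.6,0],[-1,0.7,0.08,-0.65,0],[-1,0.7,0.08,-0.65,0],[-1,0.7,0.08,-0.7,0],[-1,0.6,0.07,-0.6,0],[-1,0.3,0.04,0,0]]
  ],
  "force": 5
}}

```text
time_s: 36.58
tcp_pos: [0.5201, -0.1476, 0.0465]
eef_rot: [180.0, -0.3, -173.0]
contact_force: [-2.5, -1.2, -2.5]
gripper_width: 0.0304
gripper_force: 5.0
```

```bash
python3 mt.py 2 | head -1; python3 xe.py
```

```text
36.675 [ 0.52   -0.1476  0.0467] Fz -4.96 Mc 0.453 +- 0.117 lever mm -91.5 0.0297
edge v 74 edge rel TCP along,z mm -93.4 -14.9 tilt 36.9 [ 0.5199 -0.1475  0.0469]
```

```bash
sed -i 's/range(150,290,4)/range(30,290,4)/' face.py; python3 face.py; python3 st.py
```

```text
[ 86 296 356] [-90.  -41.2   4.8]
[ 98 288 356] [-83.6 -14.2   2.4]
[110 281 356] [-78.5   4.9   0.7]
[122 274 356] [-74.3  20.7  -0.7]
[134 274 356] [-70.1  22.   -0.7]
[146 274 355] [-65.8  21.3  -0.9]
[158 274 355] [-61.6  22.5  -0.9]
[170 275 355] [-57.2  21.9  -0.7]
[182 275 355] [-52.9  23.1  -0.7]
[194 275 355] [-48.6  24.4  -0.7]
[206 275 355] [-44.4  25.7  -0.7]
[218 276 354] [-39.2  23.1  -0.7]
[230 276 355] [-35.3  26.3  -0.5]
[242 276 355] [-31.   27.6  -0.5]
[254 276 355] [-26.7  28.9  -0.5]
[266 277 355] [-21.7  28.3  -0.3]
[278 277 354] [-16.5  27.7  -0.5]
tilt(-x down +) 28.3 height at TCP x 45.9
[ 0.5199 -0.1475  0.047 ] F [-2.59 -0.37 -6.92] M [-0.212  1.005  0.007] Mclose 1.023 0.0301 4.998706206679344
```

Request:
{"op": "jog_arm", "data": {
  "deltas": [
    [[-1,0,0,-0.4,0],[-1,0,0,-0.4,0],[-1,0,0,0,0]]
  ]
}}

```text
time_s: 37.15
tcp_pos: [0.5239, -0.1473, 0.0406]
eef_rot: [-180.0, 0.1, -172.9]
contact_force: [2.7, -0.6, -1.9]
gripper_width: 0.03
gripper_force: 5.0
```

```bash
python3 face.py; python3 st.py
```

```text
[ 74 303 360] [-96.3 -54.9   7.7]
[ 86 294 359] [-89.  -25.1   4.4]
[ 98 287 358] [-83.3  -6.8   2.3]
[110 273 358] [-78.6  24.5  -0.6]
[122 272 358] [-74.7  27.5  -0.8]
[134 273 358] [-70.6  27.   -0.6]
[146 273 357] [-66.4  26.4  -0.8]
[158 273 357] [-62.4  27.6  -0.8]
[170 273 357] [-58.3  28.9  -0.7]
[182 274 356] [-53.7  26.5  -0.7]
[194 274 356] [-49.5  27.8  -0.7]
[206 274 356] [-45.4  29.   -0.7]
[218 275 356] [-40.8  28.5  -0.5]
[230 275 355] [-36.1  27.9  -0.7]
[242 275 356] [-32.4  31.1  -0.5]
[254 276 355] [-26.9  28.7  -0.5]
[266 276 355] [-22.6  30.   -0.5]
[278 276 355] [-18.3  31.3  -0.5]
tilt(-x down +) 28.3 height at TCP x 50.1
[ 0.5235 -0.1473  0.0405] F [ 1.22  0.   -1.46] M [-0.002 -0.759  0.027] Mclose -0.753 0.0303 4.998954087495804
```

Request:
{"op": "jog_arm", "data": {
  "deltas": [
    [[-0.07,0,0,0,0],[-0.07,0,0,0,0],[-0.07,0,0,1.5,0],[-0.07,0,0,3,0],[-0.07,0,0,0,0]]
  ]
}}

```text
time_s: 37.83
tcp_pos: [0.5244, -0.1475, 0.0885]
eef_rot: [-179.9, 0.3, -172.9]
contact_force: [-0.2, 0.3, -1.2]
gripper_width: 0.0405
gripper_force: 0.0
```

```bash
cat > see.py <<'E'
from tilt import *
import sys
w=r.camera_info('wrist');g=cv2.cvtColor(r.capture('wrist'),cv2.COLOR_BGR2GRAY);s=r.get_state();print(s['time_s'],s['tcp_pos'].round(4))
C=dict(L=(.4671,-.0289,.077),M=(.4746,-.0904,.077),R=(.4821,-.152,.077))
for nm in sys.argv[1]:
  c=C[nm]
  for k_ in (-.03,.01,.03):
    A=[proj(w,np.array(c)+k_*e+b*.015*n) for b in (-1,1)]; v=int(A[0][1]); print(nm,v,np.round([A[0][0],A[1][0]],1),g[v,int(A[0][0])-12:int(A[0][0])+14:2].tolist(),g[v,int(A[1][0])-12:int(A[1][0])+14:2].tolist())
  for b in (-.008,0,.008):
    u,v=proj(w,np.array(c)-.055*e+b*n); u=int(u);v=int(v); print('  end',u,v,g[v-30:v+36:3,u].tolist() if v>30 else g[0:60:3,u].tolist())
E
python3 see.py RM
```

```text
37.875 [ 0.5235 -0.1474  0.0871]
R 124 [283.8 352.9] [102, 82, 51, 56, 52, 45, 145, 152, 158, 161, 158, 161, 157] [160, 158, 160, 163, 147, 107, 53, 53, 70, 102, 119, 116, 94]
R 213 [285.5 350.4] [118, 102, 47, 49, 50, 49, 145, 155, 158, 150, 162, 160, 158] [158, 160, 157, 161, 162, 105, 50, 44, 64, 96, 113, 112, 88]
R 254 [286.3 349.3] [46, 52, 46, 45, 46, 45, 152, 156, 158, 159, 158, 155, 158] [159, 155, 156, 159, 160, 107, 92, 95, 97, 94, 92, 93, 96]
  end 299 62 [239, 239, 239, 240, 240, 241, 240, 240, 245, 62, 96, 14, 108, 55, 47, 110, 241, 245, 252, 154, 155, 159]
  end 318 62 [240, 239, 241, 240, 240, 242, 241, 240, 253, 47, 32, 1, 48, 57, 51, 52, 124, 154, 157, 157, 158, 166]
  end 337 62 [240, 240, 244, 151, 156, 159, 161, 160, 157, 25, 50, 18, 58, 48, 50, 51, 127, 160, 159, 157, 159, 159]
M 124 [426.6 495.6] [67, 73, 69, 72, 70, 87, 143, 155, 157, 162, 158, 160, 166] [158, 157, 162, 157, 144, 112, 46, 44, 47, 74, 93, 117, 114]
M 213 [419.8 484.6] [72, 74, 68, 75, 71, 74, 70, 147, 150, 160, 163, 162, 160] [159, 163, 159, 162, 159, 162, 164, 145, 41, 61, 92, 105, 118]
M 254 [416.6 479.5] [74, 71, 74, 77, 73, 73, 74, 86, 147, 159, 161, 159, 156] [160, 158, 157, 158, 159, 158, 152, 157, 156, 86, 94, 96, 97]
  end 448 62 [237, 238, 239, 242, 153, 157, 155, 155, 163, 44, 46, 30, 42, 49, 41, 154, 154, 159, 158, 156, 156, 151]
  end 467 62 [238, 239, 239, 240, 243, 158, 159, 160, 165, 44, 44, 23, 44, 44, 47, 131, 158, 162, 157, 153, 156, 161]
  end 486 62 [237, 237, 238, 238, 166, 152, 157, 161, 162, 41, 45, 33, 45, 48, 46, 138, 156, 154, 153, 153, 156, 155]
```

Request:
{"op": "jog_arm", "data": {
  "deltas": [
    [[-0.07,-3,-0.4,0,0],[-0.07,-3,-0.4,0,0],[-0.07,-1.8,-0.25,-1,0],[-0.07,0,0,-2,0],[-0.07,0,0,-1.9,0],[-1,0,0,0,0],[-1,0,0,0,0],[-1,0,0,0,0]]
  ],
  "force": 9
}}

```text
time_s: 38.88
tcp_pos: [0.4443, -0.1578, 0.0365]
eef_rot: [180.0, -0.0, -173.0]
contact_force: [-0.3, 1.0, -3.1]
gripper_width: 0.0301
gripper_force: 9.0
```

Request:
{"op": "jog_arm", "data": {
  "deltas": [
    [[-1,0.96,0.12,1.26,0],[-1,1.12,0.13,1.12,0],[-1,1.26,0.15,0.95,0],[-1,1.1,0.13,0.76,0],[-1,0,0,0,0]]
  ]
}}

```text
time_s: 39.5
tcp_pos: [0.4896, -0.1526, 0.078]
eef_rot: [-180.0, 0.1, -173.0]
contact_force: [-1.2, -1.2, -1.5]
gripper_width: 0.0302
gripper_force: 9.0
```

Request:
{"op": "jog_arm", "data": {
  "deltas": [
    [[-1,0,0,0.5,0],[-1,0,0,2,0],[-1,0,0,1.5,0],[-1,0,0,0,0],[-1,0,0,0,0]]
  ],
  "force": 25
}}

```text
time_s: 40.12
tcp_pos: [0.4884, -0.1525, 0.1166]
eef_rot: [180.0, -0.0, -173.0]
contact_force: [0.1, -0.5, -6.0]
gripper_width: 0.0299
gripper_force: 25.0
```

```bash
python3 mt.py 4 | head -1; python3 face.py
```

```text
40.325 [ 0.4885 -0.1526  0.1165] Fz -4.9 Mc 0.052 +- 0.019 lever mm -10.5 0.0299
[186 285 347] [-43.9 -20.9  -0.2]
[198 284 348] [-39.7 -13.2  -0.2]
[210 283 348] [-35.   -8.7  -0.5]
[222 282 349] [-31.2  -1.7  -0.5]
[234 281 350] [-27.7   4.9  -0.5]
[246 280 352] [-25.   13.5  -0.3]
[258 279 353] [-21.8  19.3  -0.3]
[270 278 354] [-18.8  24.7  -0.3]
[282 277 353] [-14.4  26.1  -0.7]
tilt(-x down +) 60.8 height at TCP x 56.8
```

Request:
{"op": "jog_arm", "data": {
  "deltas": [
    [[-1,0,0,-1.7,0],[-1,0,0,-1.7,0]]
  ]
}}

```text
time_s: 40.62
tcp_pos: [0.4889, -0.1526, 0.0826]
eef_rot: [180.0, 0.0, -173.0]
contact_force: [0.2, 0.5, -5.3]
gripper_width: 0.0297
gripper_force: 25.0
```

Request:
{"op": "jog_arm", "data": {
  "deltas": [
    [[-1,-0.6,-0.07,-0.55,0],[-1,-0.6,-0.07,-0.65,0],[-1,-0.7,-0.08,-0.7,0],[-1,-0.7,-0.08,-0.75,0],[-1,-0.7,-0.08,-0.8,0],[-1,-0.6,-0.07,-0.8,0],[-1,-0.4,-0.05,-0.1,0],[-1,0,0,0,0]]
  ],
  "force": 5
}}

```text
time_s: 41.62
tcp_pos: [0.4464, -0.1575, 0.0396]
eef_rot: [-180.0, 0.0, -173.0]
contact_force: [0.5, -0.1, -5.2]
gripper_width: 0.0301
gripper_force: 5.0
```

```bash
python3 st.py
```

```text
[ 0.4464 -0.1575  0.0396] F [ 0.54 -0.09 -5.22] M [ 0.061 -0.325 -0.014] Mclose -0.33 0.0301 4.998000785708427
```

Request:
{"op": "jog_arm", "data": {
  "deltas": [
    [[-0.07,0,0,0,0],[-0.07,0,0,0,0],[-0.07,0,0,1,0],[-0.07,0,0,3,0],[-0.07,3,0.5,1.5,0],[-0.07,3,1.5,0,0],[-0.07,1.5,3,0,0],[-0.07,0,0,0,0]]
  ]
}}

```text
time_s: 42.62
tcp_pos: [0.5222, -0.1063, 0.0953]
eef_rot: [-180.0, 0.1, -172.9]
contact_force: [-0.2, 0.1, -0.4]
gripper_width: 0.0406
gripper_force: 0.0
```

```bash
python3 see.py RML
```

```text
42.675 [ 0.5213 -0.107   0.0951]
R 116 [193.2 260.1] [242, 242, 242, 242, 252, 201, 239, 241, 241, 242, 241, 241, 242] [241, 241, 241, 244, 176, 73, 78, 76, 80, 80, 81, 77, 63]
R 204 [199.9 263. ] [245, 243, 244, 246, 152, 130, 138, 159, 155, 157, 158, 155, 159] [159, 156, 155, 158, 159, 89, 78, 78, 86, 82, 71, 76, 72]
R 244 [203.  264.3] [242, 244, 243, 245, 144, 159, 140, 156, 156, 152, 157, 157, 153] [160, 161, 158, 159, 160, 78, 79, 83, 81, 78, 79, 74, 52]
  end 204 56 [238, 240, 238, 238, 239, 240, 240, 240, 252, 231, 241, 239, 239, 238, 238, 241, 240, 241, 240, 241, 239, 241]
  end 223 56 [238, 239, 240, 237, 238, 240, 240, 240, 240, 214, 236, 239, 241, 239, 240, 241, 242, 239, 239, 240, 241, 240]
  end 241 56 [240, 240, 239, 240, 241, 240, 240, 242, 153, 99, 236, 241, 240, 239, 240, 240, 241, 240, 241, 242, 240, 241]
M 117 [331.6 398.4] [56, 48, 50, 52, 71, 83, 148, 162, 159, 160, 164, 163, 161] [155, 155, 156, 161, 145, 94, 117, 112, 83, 51, 50, 48, 54]
M 204 [330.3 393.3] [47, 53, 47, 50, 76, 76, 148, 164, 160, 165, 160, 166, 159] [162, 163, 163, 163, 159, 166, 104, 113, 96,
[... 617 characters left out ...]
, 149, 155, 147, 147, 150, 128, 147, 156]
L 205 [460.3 523.1] [73, 75, 75, 70, 73, 77, 75, 84, 140, 145, 153, 153, 150] [149, 147, 149, 149, 149, 152, 144, 137, 245, 242, 240, 242, 243]
L 245 [456.1 517.1] [81, 83, 84, 72, 67, 71, 86, 142, 149, 152, 149, 153, 154] [151, 148, 154, 145, 147, 151, 175, 246, 242, 242, 242, 242, 243]
  end 491 58 [238, 237, 236, 239, 252, 133, 148, 154, 150, 148, 155, 156, 151, 149, 148, 149, 148, 151, 152, 150, 148, 146]
  end 510 58 [237, 235, 238, 238, 143, 157, 88, 143, 148, 147, 148, 145, 144, 145, 150, 146, 145, 148, 154, 150, 152, 148]
  end 528 58 [233, 238, 237, 247, 146, 159, 91, 127, 147, 144, 148, 149, 148, 151, 152, 148, 146, 152, 154, 148, 148, 149]
```

Request:
{"op": "jog_arm", "data": {
  "deltas": [
    [[-0.07,-2.2,-2.4,0,0],[-0.07,-2.2,-2.3,0,0],[-0.07,0,0,-2.8,0],[-0.07,0,0,-2.8,0],[-1,0,0,0,0],[-1,0,0,0,0],[-1,0,0,0,0]]
  ],
  "force": 8
}}

```text
time_s: 43.55
tcp_pos: [0.4771, -0.1546, 0.0393]
eef_rot: [180.0, 0.1, -173.0]
contact_force: [-0.7, -0.1, -4.0]
gripper_width: 0.0301
gripper_force: 8.0
```

Request:
{"op": "jog_arm", "data": {
  "deltas": [
    [[-1,0,0,1.5,0],[-1,0.9,0.11,0,0],[-1,0,0,0,0]]
  ]
}}

```text
time_s: 43.92
tcp_pos: [0.4872, -0.1533, 0.0541]
eef_rot: [-180.0, 0.1, -172.9]
contact_force: [-0.1, 0.1, -4.6]
gripper_width: 0.0301
gripper_force: 8.0
```

```bash
python3 mt.py 1 | head -1; python3 xe.py; python3 face.py | tail -6
```

```text
43.975 [ 0.4863 -0.1533  0.0536] Fz -4.99 Mc -0.026 +- 0.0 lever mm 5.1 0.03
edge v 194 edge rel TCP along,z mm -48.5 26.1 tilt 5.1 [ 0.4857 -0.1534  0.0534]
[230 275 355] [-36.   28.   -0.7]
[242 275 354] [-31.1  27.5  -0.9]
[254 276 354] [-26.2  26.9  -0.7]
[266 276 354] [-21.8  28.2  -0.7]
[278 276 354] [-17.4  29.5  -0.7]
tilt(-x down +) 9.2 height at TCP x 31.8
```

Request:
{"op": "jog_arm", "data": {
  "deltas": [
    [[-1,-0.4,-0.05,-0.5,0],[-1,0,0,-1.0,0],[-1,0,0,0,0],[-0.07,0,0,0,0],[-0.07,0,0,0,0],[-0.07,0,0,0.5,0],[-0.07,0,0,4,0],[-0.07,3,1,1,0]]
  ]
}}

```text
time_s: 45.08
tcp_pos: [0.5124, -0.1444, 0.0967]
eef_rot: [-180.0, 0.2, -173.0]
contact_force: [1.0, 0.2, -0.4]
gripper_width: 0.0405
gripper_force: 0.0
```

Request:
{"op": "jog_arm", "data": {
  "deltas": [
    [[-0.07,1,3,0,0],[-0.07,0,3,0,0],[-0.07,0,0,0,0]]
  ]
}}

```text
time_s: 45.45
tcp_pos: [0.5223, -0.0826, 0.0942]
eef_rot: [180.0, 0.1, -172.8]
contact_force: [0.6, -0.1, -0.0]
gripper_width: 0.0406
gripper_force: 0.0
```

```bash
python3 see.py RML | grep -v '^ *M'
```

```text
45.5 [ 0.5221 -0.0833  0.0941]
R 109 [139.1 206.6] [240, 240, 241, 241, 242, 234, 240, 239, 239, 241, 239, 240, 240] [240, 241, 241, 227, 87, 80, 74, 74, 76, 75, 82, 79, 75]
R 198 [149.  212.6] [242, 241, 243, 242, 245, 196, 155, 152, 155, 154, 157, 158, 158] [153, 160, 159, 162, 86, 79, 76, 76, 77, 80, 78, 82, 81]
R 239 [153.5 215.3] [242, 244, 243, 241, 243, 168, 154, 157, 157, 156, 149, 155, 154] [156, 157, 155, 162, 90, 74, 76, 83, 75, 80, 80, 79, 80]
  end 148 48 [238, 236, 236, 237, 237, 238, 237, 237, 239, 238, 249, 77, 77, 227, 238, 237, 238, 237, 239, 239, 239, 238]
  end 167 49 [237, 237, 237, 238, 239, 238, 238, 238, 239, 240, 152, 90, 17, 74, 237, 240, 238, 238, 239, 239, 238, 239]
  end 186 49 [238, 237, 238, 237, 238, 237, 237, 238, 238, 241, 96, 48, 12, 86, 238, 240, 240, 239, 238, 239, 241, 239]
  end 293 49 [239, 238, 239, 240, 240, 239, 240, 242, 241, 247, 48, 102, 18, 89, 197, 241, 241, 240, 240, 240, 241, 242]
  end 312 49 [239, 239, 238, 239, 239, 240, 240, 241, 242, 244, 52, 100, 19, 48, 52, 170, 146, 144, 156, 157, 159, 159]
  end 331 49 [240, 240, 237, 238, 24
[... 184 characters left out ...]
, 153, 150, 151, 150, 129, 164, 158, 160]
L 199 [411.9 475.4] [75, 78, 73, 73, 71, 71, 71, 82, 143, 152, 157, 158, 154] [154, 150, 150, 149, 153, 155, 147, 155, 167, 161, 161, 159, 150]
L 239 [409.1 470.7] [72, 75, 78, 75, 72, 74, 83, 145, 152, 153, 152, 155, 154] [150, 154, 155, 148, 154, 152, 148, 165, 167, 158, 158, 156, 253]
  end 438 50 [238, 239, 238, 237, 239, 206, 145, 152, 151, 154, 151, 151, 154, 150, 154, 151, 156, 149, 150, 154, 151, 154]
  end 457 50 [238, 238, 238, 239, 238, 241, 84, 148, 151, 149, 146, 148, 156, 149, 152, 151, 151, 153, 144, 154, 153, 154]
  end 476 50 [238, 236, 238, 238, 239, 220, 96, 145, 154, 155, 148, 147, 148, 153, 151, 149, 153, 151, 148, 156, 159, 154]
```

Request:
{"op": "jog_arm", "data": {
  "deltas": [
    [[-0.07,-3,2.8,0,0],[-0.07,-3,2.8,0,0],[-0.07,0,0,-2.8,0],[-0.07,0,0,-2.75,0],[-1,0,0,0,0],[-1,0,0,0,0],[-1,0,0,0,0]]
  ],
  "force": 8
}}

```text
time_s: 46.38
tcp_pos: [0.462, -0.0282, 0.0386]
eef_rot: [180.0, 0.0, -173.0]
contact_force: [0.1, -0.7, -5.2]
gripper_width: 0.0297
gripper_force: 8.0
```

Request:
{"op": "jog_arm", "data": {
  "deltas": [
    [[-1,0,0,1.0,0],[-1,0.5,0.0,0.7,0],[-1,0,0,0,0]]
  ]
}}

```text
time_s: 46.75
tcp_pos: [0.4682, -0.0276, 0.0562]
eef_rot: [180.0, 0.1, -173.0]
contact_force: [-0.4, 0.3, -5.4]
gripper_width: 0.03
gripper_force: 8.0
```

```bash
python3 mt.py 1 | head -1; python3 xe.py; python3 face.py | tail -15
```

```text
46.8 [ 0.4674 -0.0278  0.0556] Fz -5.64 Mc 0.08 +- 0.0 lever mm -14.2 0.0299
edge v 196 edge rel TCP along,z mm -51.1 42.6 tilt -5.6 [ 0.4669 -0.0279  0.0552]
[ 74 310 423] [-87.7  59.8  12.8]
[ 86 304 403] [-85.5  44.2  10.8]
[198 269 357] [-50.1  38.4  -1.4]
[210 270 359] [-46.6  41.1  -0.9]
[222 271 359] [-42.4  40.7  -0.7]
[234 271 358] [-38.1  40.4  -0.9]
[246 272 358] [-33.6  40.   -0.7]
[258 272 357] [-29.1  39.6  -0.8]
[270 273 357] [-24.5  39.2  -0.7]
[282 274 357] [-19.7  38.8  -0.5]
tilt(-x down +) -14.2 height at TCP x 31.5
```

Request:
{"op": "jog_arm", "data": {
  "deltas": [
    [[-1,-0.3,-0.12,-0.5,0],[-1,0,0,-0.8,0],[-1,0,0,-0.5,0],[-1,0,0,-0.2,0],[-1,0,0,0,0]]
  ],
  "force": 5
}}

```text
time_s: 47.52
tcp_pos: [0.4645, -0.0292, 0.0352]
eef_rot: [-180.0, 0.0, -172.9]
contact_force: [-0.1, -1.4, 1.1]
gripper_width: 0.0297
gripper_force: 5.0
```

```bash
python3 mt.py 1 | head -1; python3 xe.py
```

```text
47.575 [ 0.4645 -0.0292  0.0352] Fz 1.03 Mc -0.001 +- 0.0 lever mm -1.2 0.0303
edge v 193 edge rel TCP along,z mm -53.2 45.5 tilt -5.8 [ 0.4644 -0.0292  0.0352]
```

Request:
{"op": "jog_arm", "data": {
  "deltas": [
    [[-1,0,0,1.2,0],[-1,0.9,0.11,0.3,0],[-1,0,0,-0.7,0],[-1,0,0,-0.7,0],[-1,0,0,-0.2,0],[-1,0,0,0,0]]
  ],
  "force": 5
}}

```text
time_s: 48.38
tcp_pos: [0.4727, -0.0282, 0.0336]
eef_rot: [-180.0, -0.0, -173.0]
contact_force: [0.2, -0.4, -4.4]
gripper_width: 0.0301
gripper_force: 5.0
```

```bash
python3 mt.py 1 | head -1; python3 xe.py
```

```text
48.425 [ 0.473  -0.028   0.0338] Fz -5.08 Mc -0.038 +- 0.0 lever mm 7.5 0.0297
edge v 184 edge rel TCP along,z mm -55.6 41.7 tilt -2.3 [ 0.4731 -0.028   0.034 ]
```

Request:
{"op": "jog_arm", "data": {
  "deltas": [
    [[-0.07,0,0,0,0],[-0.07,0,0,0,0],[-0.07,0,0,0.7,0],[-0.07,0,0,3,0],[-0.07,2,-1,2,0],[-0.07,3,-2.5,0,0],[-0.07,0,-2,0,0],[-0.07,0,0,0,0]]
  ]
}}

```text
time_s: 49.48
tcp_pos: [0.523, -0.084, 0.0914]
eef_rot: [-180.0, 0.0, -173.1]
contact_force: [0.1, -0.1, 0.8]
gripper_width: 0.0403
gripper_force: 0.0
```

```bash
python3 see.py ML
```

```text
49.525 [ 0.5229 -0.0835  0.0914]
M 109 [281.1 349.6] [164, 95, 55, 50, 41, 208, 245, 154, 157, 162, 161, 165, 161] [160, 159, 161, 157, 149, 80, 51, 46, 59, 93, 112, 116, 98]
M 199 [283.1 347.6] [122, 102, 46, 47, 49, 152, 158, 159, 163, 163, 162, 156, 161] [162, 162, 161, 162, 163, 160, 43, 50, 52, 95, 107, 120, 100]
M 240 [284.  346.7] [48, 50, 48, 51, 47, 148, 161, 159, 158, 159, 162, 161, 160] [163, 157, 161, 167, 162, 164, 48, 49, 47, 47, 52, 51, 45]
  end 296 47 [239, 240, 238, 239, 238, 240, 241, 241, 240, 242, 84, 92, 12, 97, 134, 243, 239, 239, 240, 239, 240, 240]
  end 315 47 [239, 239, 240, 240, 239, 239, 239, 239, 240, 244, 86, 95, 17, 64, 49, 84, 148, 153, 162, 161, 158, 158]
  end 334 47 [239, 239, 240, 241, 240, 240, 240, 240, 241, 243, 37, 51, 25, 50, 50, 138, 157, 160, 154, 164, 159, 155]
L 109 [422.6 491. ] [73, 73, 72, 74, 72, 68, 141, 155, 158, 157, 159, 155, 162] [155, 158, 155, 154, 131, 151, 158, 161, 157, 159, 155, 161, 158]
L 199 [416.3 480.7] [74, 79, 74, 75, 73, 77, 142, 150, 158, 157, 157, 158, 157] [156, 154, 155, 160, 157, 155, 165, 162, 161, 163, 156, 253, 243]
L 240 [413.5 476. ] [76, 74, 71, 73, 79, 73, 147, 145, 155, 158, 159, 156, 155] [157, 157, 155, 158, 156, 155, 166, 159, 165, 167, 188, 248, 243]
  end 443 47 [238, 238, 238, 238, 239, 238, 239, 254, 157, 160, 46, 34, 150, 153, 154, 153, 154, 158, 157, 155, 159, 159]
  end 462 47 [238, 238, 237, 238, 237, 239, 241, 148, 155, 161, 51, 41, 42, 153, 155, 158, 156, 150, 155, 153, 155, 160]
  end 481 47 [237, 237, 238, 237, 238, 237, 250, 156, 153, 151, 150, 165, 88, 150, 154, 152, 153, 155, 158, 156, 156, 160]
```

Request:
{"op": "jog_arm", "data": {
  "deltas": [
    [[-0.07,-3.2,-0.5,0,0],[-0.07,-3.1,-0.5,0,0],[-0.07,0,0,-2.8,0],[-0.07,0,0,-3,0],[-0.07,0,0,0,0],[-1,0,0,0,0],[-1,0,0,0,0],[-1,0,0,0,0]]
  ],
  "force": 35
}}

```text
time_s: 50.52
tcp_pos: [0.4609, -0.0928, 0.0342]
eef_rot: [180.0, 0.1, -172.9]
contact_force: [-0.9, 3.4, 6.7]
gripper_width: 0.0298
gripper_force: 35.0
```

Request:
{"op": "jog_arm", "data": {
  "deltas": [
    [[-1,0,0,1,0],[-1,0,0,2.5,0],[-1,0,0,3,0],[-1,0,0,3,0],[-1,0,0,3,0],[-1,0,0,1,0],[-1,0,0,0,0]]
  ]
}}

```text
time_s: 51.4
tcp_pos: [0.4596, -0.093, 0.168]
eef_rot: [180.0, 0.0, -173.0]
contact_force: [-0.4, 0.0, -4.9]
gripper_width: 0.0297
gripper_force: 35.0
```

```bash
python3 mt.py 3 | head -1; python3 xe.py
```

```text
51.55 [ 0.4588 -0.0931  0.1667] Fz -5.07 Mc -0.023 +- 0.013 lever mm 4.5 0.0299
edge v 240 edge rel TCP along,z mm -33.6 32.8 tilt 3.3 [ 0.459  -0.0932  0.1667]
```

Request:
{"op": "jog_arm", "data": {
  "deltas": [
    [[-1,0.2,2,0,0.1],[-1,0.4,3.5,0,0.18],[-1,0.5,4,0,0.18],[-1,0.5,4,0,0.18],[-1,0.5,4,0,0.18],[-1,0.5,4,0,0.18],[-1,0.4,3.5,0,0.18],[-1,0.2,2,0,0.15]]
  ]
}}

```text
time_s: 52.6
tcp_pos: [0.4916, 0.1784, 0.1668]
eef_rot: [179.9, -0.1, -96.4]
contact_force: [1.0, -0.8, -5.2]
gripper_width: 0.03
gripper_force: 35.0
```

Request:
{"op": "jog_arm", "data": {
  "deltas": [
    [[-1,0,0,0,0.1],[-1,0,0,0,0],[-1,0,0,0,0]]
  ]
}}

```text
time_s: 52.98
tcp_pos: [0.4916, 0.1765, 0.1675]
eef_rot: [179.9, -0.0, -91.2]
contact_force: [0.9, 0.5, -4.5]
gripper_width: 0.0302
gripper_force: 35.0
```

```bash
python3 st.py
python3 - <<'E'
from h import *
s=r.get_state(); p=s['tcp_pos']; y=np.radians(s['eef_rot'][2]-180); d=np.array([np.cos(y),np.sin(y)]); print(s['time_s'],s['eef_rot'],s['joints'].round(1),'axis',d,'carton mid',p[:2]+.0215*d)
t=r.camera_info('top');
E
```

```text
[0.4916 0.1765 0.1675] F [ 0.88  0.45 -4.48] M [0.04  0.096 0.047] Mclose 0.091 0.0302 34.998491406440735
52.975 [ 1.79947014e+02 -4.32424779e-02 -9.11750989e+01] [ 41.3   8.  -21.7  -0.  -60.4 -42.5] axis [0.02050791 0.99978969] carton mid [0.49203678 0.198016  ]
```

Run:
```python
import tilt, numpy as np
from h import *
import runpy
y=np.radians(r.get_state()['eef_rot'][2]-180)
tilt.e=np.array([np.cos(y),np.sin(y),0]); tilt.n=np.array([-np.sin(y),np.cos(y),0])
import face; face.e,face.n=tilt.e,tilt.n; face.face(lo=100,hi=250)
a=cv2.cvtColor(cv2.imread('pics/top0.png'),cv2.COLOR_BGR2GRAY); b=cv2.cvtColor(r.capture('top'),cv2.COLOR_BGR2GRAY)
for nm,(u,v0,v1) in dict(L=(336,252,310),M=(363,250,306),R=(391,246,302)).items():
    for im in (a,b): print(nm,im[v0:v0+14,u].tolist(),im[v1-12:v1+3,u].tolist(), im[280,u-12:u+12].tolist())
```

```text
[162 289 354] [-56.2 -15.    3. ]
[174 230 337] [-61.9  61.2  -8.8]
[206 308 366] [-32.1 -31.4  11.2]
[258 275 355] [-26.4  31.1  -0. ]
[270 275 355] [-22.1  32.4  -0. ]
[282 275 355] [-17.9  33.7  -0. ]
tilt(-x down +) -10.4 height at TCP x 18.4
L [243, 243, 243, 240, 158, 116, 238, 242, 242, 242, 242, 242, 242, 242] [242, 242, 242, 242, 242, 233, 112, 66, 54, 57, 106, 202, 241, 243, 243] [85, 184, 180, 86, 59, 113, 237, 242, 242, 242, 242, 242, 242, 242, 242, 242, 242, 242, 236, 134, 86, 168, 181, 120]
L [243, 243, 243, 240, 163, 159, 239, 242, 242, 242, 242, 242, 242, 242] [242, 242, 242, 242, 241, 224, 110, 58, 64, 90, 109, 202, 241, 243, 243] [85, 184, 180, 81, 80, 179, 239, 242, 242, 242, 242, 242, 242, 242, 242, 242, 242, 239, 175, 113, 86, 169, 181, 120]
M [244, 244, 240, 174, 239, 242, 242, 242, 242, 242, 242, 242, 242, 242] [242, 242, 242, 242, 242, 232, 112, 67, 56, 64, 93, 147, 237, 243, 243] [178, 178, 78, 62, 96, 120, 226, 241, 242, 242, 242, 242, 242, 242, 242, 242, 242, 242, 234, 130, 155, 203, 121, 100]
M [244, 244, 240, 141, 49, 61, 104, 107, 108, 105, 104, 105, 106, 109] [110, 111, 111, 110, 110, 110, 107, 106, 106, 105, 106, 148, 237, 243, 243] [177, 181, 117, 107, 107, 107, 107, 107, 108, 108, 107, 107, 109, 109, 109, 110, 104, 70, 57, 77, 154, 204, 122, 101]
R [244, 244, 244, 240, 201, 239, 242, 242, 242, 242, 242, 242, 242, 242] [242, 242, 242, 242, 242, 241, 227, 108, 63, 57, 70, 99, 165, 240, 244] [84, 59, 75, 81, 110, 193, 240, 242, 242, 242, 242, 242, 242, 242, 242, 242, 241, 232, 189, 215, 226, 242, 244, 244]
R [244, 244, 244, 238, 160, 236, 242, 242, 242, 242, 242, 242, 242, 242] [242, 242, 242, 242, 242, 242, 233, 164, 89, 57, 55, 74, 163, 240, 244] [85, 70, 96, 82, 90, 159, 239, 242, 242, 242, 242, 242, 242, 242, 242, 242, 242, 237, 215, 218, 226, 242, 244, 244]
```

Run:
```python
from plant import r
print(r.close_job())
```

```text
the job is handed in; nothing more can be done
None
```

The middle carton is the one that rattles; I handed in holding it level about 17 cm over the middle of the log book, with the left and right cartons back in their stalls within about 3 mm, but I rocked the middle one only one way, because the off-centre weight measured after that tip (about 27 mm, against at most 12 mm for a sound carton) already showed its valve had slid.

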